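Photograph the phone housings on the easel

ROBOT

A 6-joint arm with a two-finger parallel gripper is mounted at the origin on the work surface. World frame = base frame: x ahead of the robot, y to its left, z up, the work surface at z = 0. Lengths are in m, angles in degrees, forces in N, time in s.
With the tool pointing down it reaches from about 0.3 to 0.75 m from the base axis. Payload 8.5 kg.
Tool frame: the origin (TCP) lies at the very end of the fingers, on their centre line; the grasp point (between the pads) lies 19 mm behind it; z points along the fingers, y is the line along which they close (so a half turn about z gives the same grasp; the last joint's range is limited). The gripper opens to 85 mm and grips with 20 to 120 N. Pads are 22 mm wide; open, the fingers measure 114 mm over their backs; the gripper's body (76 mm by 85 mm) begins 54 mm behind the grasp point. The pads swing forward as they close: fully open they stand 13 mm farther back than shut.
Start: joints at [62.836, 21.807, 74.336, -0, 83.858, -12.336], TCP at [0.141, 0.532, 0.231] pointing down, gripper open.
Joint ranges: [-178.18, 178.18], [-50.72, 133.34], [12.68, 142.11], [-81.47, 261.47], [9.98, 163.14], [-165.26, 165.26]. Speed limits (degrees/s): [136.94, 136.94, 180, 180, 180, 180].

INTERFACE

Orientations are given as a 3x3 rotation matrix whose columns are the frame's x, y, z axes.
In Python, from rig import env, imaging gives the robot as it stands. The module is installed in compiled form; this text tells all that it offers.
- The arm moves only by the tool arm_command, never from a script. Its arguments are lists of equal length, an entry for each row: "turn": the turn, a rotation vector about the tool's x, y, z in units of 5 degrees (1.0 is 5 degrees), a list of three; "xyz": the shift along the tool's x, y, z in units of 50 mm (1.0 is 50 mm), a list of three; "claw": the finger opening in mm, from 0 to 85.4. A call has 1 to 12 rows; each row shifts and turns the commanded pose from where the row before left it, along the tool's axes as they then stand; what a row does not reach is not made up. A row lasts 1/10 s, in which the tool goes at most 50 mm and 8.59 degrees, less where a joint would pass 70% of its speed; a pose out of reach is approached as far as the arm can. A call is refused whole if a number of a shift passes 1 or a number of a turn 1, either way. A call with a gripper value outside its range is refused whole. The fingers move at their own pace and stop on an object; "squeeze" is the grip in N (left out, the last holds). Time passes only in rows, so rows that do not move let the fingers close. It gives the time, the measured TCP pose, the force, the opening and the grip force at its end, in the units of the state.
- env.observe(): the state, without advancing time (a new reading comes with each control period).
- imaging.get_image(name): name is "scene" or "top" or "wrist"; returns (picture, depth): 420x560x3 uint8, blue, green, red; 420x560 float32, m along the optical axis (not along the pixel's ray), 0 where there is no reading.
- imaging.camera_info(name): a dict with "camera_matrix" (3x3 intrinsics, pixels), "k1" (the pictures are not rectified: a ray, as slopes to the right and down, at radius r is drawn at 1 + k1 r^2 times it, then the intrinsics apply), "rvec" (rotation vector, rad) and "tvec" (3), from world to camera coordinates, as OpenCV has them. Camera axes: x right, y down, z forward; pixel columns grow to the right and rows downward; lengths in m; the calibration is good to about 2 mm. A picture is of the moment at which its call begins: read the wrist's pose just before it. camera_info takes no time and is no camera call; for the wrist camera it gives the pose at the moment of the call.
- env.close_job(): hands the job in; it is judged then, once.
The state is a dict: "time_s": time; "q": joint angles; "qvel": joint speeds; "joint_efforts": joint torques, N m; "position": TCP position; "tool_rot": TCP orientation; "ft_force": force on the tool from outside, world axes, zero at the start; "wrist_torque": the same for the moment, N m; "grip_width": finger opening in m; "gripper_force": force on a finger pad.
Only numpy, scipy, OpenCV 4.12 (cv2) and the standard library are available. Lean on these libraries where they do the work, as an engineer would, in place of code of your own. Each camera call takes 0.05 s, during which the arm holds its last target. There are 200 camera calls.

TASK

Hang every phone housing from the blue mat by its camera window on the easel, one to a peg, lying flat on the sloping face and hanging straight down the slope. With all of them hung and let go, press the red camera button to its first click and hold it there for about a second to focus, then press it fully down to take the picture and let it come back up. Then lay all the housings flat in the orange tray, none on top of another or on the tray's rim, and leave everything else on the bench where it is; take no picture while a housing is away from the easel.

Things in the scene. Friction and masses are not known exactly. Their poses are not given: they have to be found in the camera images.
- shell_graphite: dark graphite phone back housing: flat plate 122 long (x) x 58 wide (y) x 10 thick (z) mm, about 70 g, with a square 26 mm camera window right through it near one end. Origin: centre of its underside; +x points to the window end; window centre 38 mm from the origin along +x; the plate is symmetric across x. May be absent (2 or 3 of the three housings are there). At the start it lies flat in a compartment of the blue mat.
- shell_silver: silver phone back housing: flat plate 122 long (x) x 58 wide (y) x 10 thick (z) mm, about 70 g, with a square 26 mm camera window right through it near one end. Origin: centre of its underside; +x points to the window end; window centre 38 mm from the origin along +x; the plate is symmetric across x. May be absent (2 or 3 of the three housings are there). At the start it lies flat in a compartment of the blue mat.
- shell_coral: coral red phone back housing: flat plate 122 long (x) x 58 wide (y) x 10 thick (z) mm, about 70 g, with a square 26 mm camera window right through it near one end. Origin: centre of its underside; +x points to the window end; window centre 38 mm from the origin along +x; the plate is symmetric across x. May be absent (2 or 3 of the three housings are there). At the start it lies flat in a compartment of the blue mat.
- shell_graphite_window (a point): centre of the camera window of shell_graphite, at mid thickness (5 mm above the underside)
- shell_silver_window (a point): centre of the camera window of shell_silver, at mid thickness (5 mm above the underside)
- shell_coral_window (a point): centre of the camera window of shell_coral, at mid thickness (5 mm above the underside)
- mat: blue silicone repair mat, 165 (x) x 370 (y) mm, floor 4 mm above the table, three compartments side by side along y (centres at y = -110, 0, +110 mm) parted by ridges 5 mm wide that rise 3 mm above the floor; fixed. Origin: centre of its underside on the table. It may be on the left or the right.
- tray: orange outgoing tray with a dark liner, outside 175 (x) x 370 (y) mm, floor 4 mm above the table, walls 4 mm thick and 10 mm high over the table; fixed. Origin: centre of its underside on the table. It may be on the left or the right; there is room for three housings side by side at y = -110, 0, +110 mm, lengthwise along x.
- panel: white sloping face of the photo easel, 170 mm along the slope x 310 mm wide, fixed, sloped 35 degrees and facing the robot and up. Origin: centre of its upper face; x up the slope, y along its width, z square out of the face. The lower edge is about 36 mm above the table.
- button_top (a point): centre of the top of the red two-stage release button (cap 40 mm across, about 50 mm above the table when up) of the bench camera, on a grey box 75 x 75 x 30 mm; it is pressed straight down. The box is fixed and may be left or right of the easel.
- focus (a joint): first stage of the red button: 0 up, 0.006 m at the first click. Soft spring: 1.5 N to start, 3.5 N at the click. It stays at 0.006 during the second stage.
- release (a joint): second stage of the red button: 0 until the first click, 0.006 m when fully down (the cap is then 12 mm below its free height). Stiffer: starts to move at 10 N, fully down at 14 N. Both stages spring back up.
- cleaner: bystander: white-labelled bottle with red cap, 60 mm across, 130 mm high, loose, on the other side of the easel from the button. Origin: centre of its base.
- screwdriver: bystander: red screwdriver 130 mm long lying between the mat and the tray. Origin: under its middle.
- tape: bystander: yellow tape roll 64 mm across, 20 mm high, left of the easel. Origin: centre of its underside.
- mug: bystander: white mug 72 mm across, 85 mm high, right of the easel. Origin: centre of its base.
- peg0 (a point): foot, on the panel's face, of blue peg 0 (12 mm thick, stands 27 mm square out of the face, tapered tip), at x = +50, y = +95 mm in the panel's frame. Its axes are the panel's. A housing hung on it reaches 99 mm down the slope below its window centre.
- peg1 (a point): foot, on the panel's face, of blue peg 1 (12 mm thick, stands 27 mm square out of the face, tapered tip), at x = +50, y = +0 mm in the panel's frame. Its axes are the panel's. A housing hung on it reaches 99 mm down the slope below its window centre.
- peg2 (a point): foot, on the panel's face, of blue peg 2 (12 mm thick, stands 27 mm square out of the face, tapered tip), at x = +50, y = -95 mm in the panel's frame. Its axes are the panel's. A housing hung on it reaches 99 mm down the slope below its window centre.
Things that resemble listed ones, but are neither listed nor needed, are in the scene too. There is more than one size of the shell_silver; the job needs the smaller.

How it is judged (in metres and radians):
On the way, in this order (a step that is already met when the one before it is completed fails the run):
1. every housing hangs on a peg by its window, flat on the easel's face, let go and at rest (((x of shell_graphite_window in the frame of peg0 between -0.012 and 0.012 m and y of shell_graphite_window in the frame of peg0 between -0.012 and 0.012 m and z of shell_graphite_window in the frame of peg0 below 0.012 m) or (x of shell_graphite_window in the frame of peg1 between -0.012 and 0.012 m and y of shell_graphite_window in the frame of peg1 between -0.012 and 0.012 m and z of shell_graphite_window in the frame of peg1 below 0.012 m) or (x of shell_graphite_window in the frame of peg2 between -0.012 and 0.012 m and y of shell_graphite_window in the frame of peg2 between -0.012 and 0.012 m and z of shell_graphite_window in the frame of peg2 below 0.012 m)) and angle between the z axis of each of shell_graphite, shell_silver, shell_coral and the z axis of panel, either way round below 0.12 rad and angle between the x axis of each of shell_graphite, shell_silver, shell_coral and the x axis of panel, either way round below 0.35 rad and linear speed of each of shell_graphite, shell_silver, shell_coral below 0.03 m/s and contact force between each of shell_graphite, shell_silver, shell_coral and the fingers below 0.1 N and ((x of shell_silver_window in the frame of peg0 between -0.012 and 0.012 m and y of shell_silver_window in the frame of peg0 between -0.012 and 0.012 m and z of shell_silver_window in the frame of peg0 below 0.012 m) or (x of shell_silver_window in the frame of peg1 between -0.012 and 0.012 m and y of shell_silver_window in the frame of peg1 between -0.012 and 0.012 m and z of shell_silver_window in the frame of peg1 below 0.012 m) or (x of shell_silver_window in the frame of peg2 between -0.012 and 0.012 m and y of shell_silver_window in the frame of peg2 between -0.012 and 0.012 m and z of shell_silver_window in the frame of peg2 below 0.012 m)) and ((x of shell_coral_window in the frame of peg0 between -0.012 and 0.012 m and y of shell_coral_window in the frame of peg0 between -0.012 and 0.012 m and z of shell_coral_window in the frame of peg0 below 0.012 m) or (x of shell_coral_window in the frame of peg1 between -0.012 and 0.012 m and y of shell_coral_window in the frame of peg1 between -0.012 and 0.012 m and z of shell_coral_window in the frame of peg1 below 0.012 m) or (x of shell_coral_window in the frame of peg2 between -0.012 and 0.012 m and y of shell_coral_window in the frame of peg2 between -0.012 and 0.012 m and z of shell_coral_window in the frame of peg2 below 0.012 m))), for 0.3 s.
2. the button is held at its first click (first stage down, second stage not) for half a second (value of joint focus above 0.0048 m and value of joint release below 0.0025 m), for 0.5 s.
3. the button is pressed fully down (value of joint release above 0.0048 m), for 0.1 s.
4. the button is let up again (value of joint focus below 0.0015 m), for 0.1 s.
At the end, for the whole second after the job is handed in: every housing lies at rest flat (within 0.05 rad) on the floor of the orange tray (its middle within 35 mm of the tray's middle along the tray's x and 160 mm along y, not raised on the rim or on another housing), and the button is up (x of shell_graphite in the frame of tray between -0.035 and 0.035 m and y of shell_graphite in the frame of tray between -0.16 and 0.16 m and angle between the z axis of each of shell_graphite, shell_silver, shell_coral and the z axis of tray, either way round below 0.05 rad and z of each of shell_graphite_window, shell_silver_window, shell_coral_window in the frame of tray below 0.0125 m and linear speed of each of shell_graphite, shell_silver, shell_coral below 0.02 m/s and x of shell_silver in the frame of tray between -0.035 and 0.035 m and y of shell_silver in the frame of tray between -0.16 and 0.16 m and x of shell_coral in the frame of tray between -0.035 and 0.035 m and y of shell_coral in the frame of tray between -0.16 and 0.16 m and value of joint each of focus, release below 0.0015 m); the robot touches nothing.
It fails at once if the button is pressed past its first click while a housing is away from the easel (its window more than 0.22 m from the middle peg) (value of joint release above 0.004 m and distance between any of shell_graphite_window, shell_silver_window, shell_coral_window and peg1 above 0.22 m).
It fails at once if a bystander is shifted by more than 40 mm (distance of any of cleaner, screwdriver, tape, mug from where it was at the start of the episode above 0.04 m).
Of shell_graphite, shell_silver, shell_coral only 2 to 3 are there at a start; the rules pass over those that are not, and their reading is None.
At some moment in a run one of shell_graphite, shell_silver, shell_coral may be knocked a few centimetres aside while the robot is not near it.
It also fails if it takes over 210 s, if anything falls off the work surface, if the arm or the gripper's body presses on something with over 40 N, if the wrist force passes 120 N, or if a joint passes its speed limit or range.

## Working session

There is one attempt and no reset: what is moved stays moved. The work goes in short steps, Python scripts to look and compute and a tool call to move; the robot and the scene stay as the last step left them, time stands still between calls to the robot, and variables do not carry over. Pictures are saved under pics/ and viewed, at most 14 in all, crops included, and the job is handed in when it is done.

Besides the shell and the picture viewer there is one more tool, called as name(argument=value, ...) on one line, values as JSON. arm_command: Moves the arm, as the interface text tells. Its arguments: {"type":"object","properties":{"turn":{"type":"array"},"xyz":{"type":"array"},"claw":{"type":"array"},"squeeze":{"type":"number"}},"required":["turn","xyz","claw"]}

```bash
mkdir -p pics; cat > h.py <<'E'
import numpy as np, cv2
from rig import env, imaging
def cam(n):
    c=imaging.camera_info(n); R=cv2.Rodrigues(np.array(c["rvec"],float))[0]; t=np.array(c["tvec"],float).ravel()
    return np.array(c["camera_matrix"],float),c["k1"],R,t
def ray(c,uv):
    K,k1,R,t=c; uv=np.atleast_2d(np.array(uv,float))
    d=np.c_[(uv[:,0]-K[0,2])/K[0,0],(uv[:,1]-K[1,2])/K[1,1]]
    u=d.copy()
    for _ in range(20): u=d/(1+k1*(u**2).sum(1,keepdims=True))
    return -R.T@t, np.c_[u,np.ones(len(u))]@R, u
def onz(c,uv,z):
    o,d,_=ray(c,uv); return o+d*((z-o[2])/d[:,2])[:,None]
def bydepth(c,uv,dep):
    o,d,_=ray(c,uv); return o+d*np.atleast_1d(dep)[:,None]
def onplane(c,uv,p,n):
    o,d,_=ray(c,uv); return o+d*(((p-o)@n)/(d@n))[:,None]
def proj(c,P):
    K,k1,R,t=c; q=np.atleast_2d(P)@R.T+t; s=q[:,:2]/q[:,2:]; s=s*(1+k1*(s**2).sum(1,keepdims=True))
    return s*[K[0,0],K[1,1]]+[K[0,2],K[1,2]]
E
python3 - <<'E'
from h import *
for n in("scene","top"):
    im,d=imaging.get_image(n); cv2.imwrite(f"pics/{n}0.png",im); np.save(n+"0.npy",d); c=cam(n); print(n,(-c[2].T@c[3]).round(3),c[2][2].round(2),c[0][0,0],c[1])
s=env.observe(); print(s)
E
```

```text
scene [ 1.188 -0.553  0.816] [-0.63  0.49 -0.6 ] 418.0430681722754 -0.059355260052971696
top [ 0.242 -0.017  1.065] [ 0.2   0.03 -0.98] 406.43654863058043 -0.04146310478587602
{'time_s': 0.1, 'q': array([ 6.28370592e+01,  2.18355341e+01,  7.43792117e+01,  2.91113280e-03,
        8.38591567e+01, -1.23351828e+01]), 'qvel': array([ 0.00028012, -0.11243779, -0.08777081, -0.07694538,  0.00337713,
        0.03418781]), 'joint_efforts': array([ 3.48807793e-03, -4.49222732e+01, -2.31656563e+01, -1.78521059e-04,
        3.67942193e-03, -2.12566681e-05]), 'position': array([0.14061217, 0.53144651, 0.23079554]), 'tool_rot': array([[-9.66698017e-01,  2.55919013e-01, -6.33788087e-04],
       [ 2.55919592e-01,  9.66697418e-01, -1.12452595e-03],
       [ 3.24893736e-04, -1.24927579e-03, -9.99999167e-01]]), 'ft_force': array([-0.31171677,  0.27821854,  0.37231202]), 'wrist_torque': array([ 0.01207653,  0.02276933, -0.0463476 ]), 'gripper_force': 0.0, 'grip_width': 0.0853749608573018}
```

View pics/scene0.png

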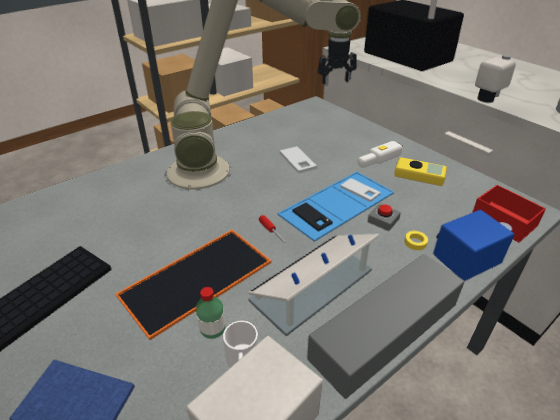

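View pics/top0.png

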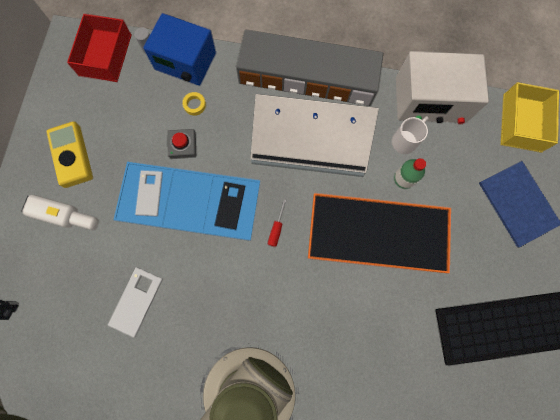

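The scene view shows two housings on the mat: silver near top px (148,193) and graphite near (230,205), both with the window end away from the robot. Coral is absent. A larger silver lies off the mat at (134,302). The tray is on the right at (380,233), the easel at (313,135) and the button at (180,142).

```bash
cat > m.py <<'E'
from h import *
def rectbox(m,minA=100):
    cs,_=cv2.findContours(m.astype(np.uint8),cv2.RETR_EXTERNAL,cv2.CHAIN_APPROX_NONE)
    return [c for c in cs if cv2.contourArea(c)>minA]
def boxinfo(c,cont,z):
    P=onz(c,cont.reshape(-1,2),z)[:,:2]
    (cx,cy),(w,h),a=cv2.minAreaRect((P*1000).astype(np.float32))
    if w<h: w,h,a=h,w,a+90
    a=(a+90)%180-90
    return cx,cy,w,h,a
E
python3 - <<'E'
from m import *
im=cv2.imread("pics/top0.png"); D=np.load("top0.npy"); c=cam("top")
hsv=cv2.cvtColor(im,cv2.COLOR_BGR2HSV); H,S,V=[hsv[...,i].astype(int) for i in range(3)]
vv,uu=np.mgrid[:420,:560]; P=bydepth(c,np.c_[uu.ravel(),vv.ravel()],D.ravel()).reshape(420,560,3); np.save("P.npy",P)
def z(u,v): return np.median(P[v-2:v+3,u-2:u+3,2])*1000
for n,(u,v) in dict(table=(280,280),silver=(148,203),graph=(228,217),bigs=(130,315),matfloor=(185,215),trayfloor=(380,233),btn=(180,141),panel=(315,145)).items(): print(n,round(z(u,v),1))
blue=(H>95)&(H<115)&(S>120)&(V>120)
reg=np.zeros_like(blue); reg[155:245,105:270]=1
for k in rectbox(cv2.morphologyEx((blue&reg).astype(np.uint8),cv2.MORPH_CLOSE,np.ones((25,25))),2000): print("mat",np.round(boxinfo(c,k,.006),1))
org=(H>3)&(H<16)&(S>150)&(V>120); reg[:]=0; reg[185:280,300:460]=1
for k in rectbox(org&reg,300): print("tray",np.round(boxinfo(c,k,.010),1))
bright=(S<40)&(V>130)
for n,(r) in dict(silver=(165,225,130,170),big=(260,345,100,165)).items():
    reg[:]=0; reg[r[0]:r[1],r[2]:r[3]]=1
    for k in rectbox(bright&reg,500): print(n,np.round(boxinfo(c,k,.014 if n=="silver" else .01),1))
reg[:]=0; reg[172:235,205:250]=1
for k in rectbox((V<70)&reg,300): print("graph",np.round(boxinfo(c,k,.014),1))
red=((H<6)|(H>174))&(S>150)&(V>90); reg[:]=0; reg[125:160,165:195]=1
for k in rectbox(red&reg,20): print("btn",np.round(boxinfo(c,k,.05),1))
# panel
Q=P[105:150,262:368].reshape(-1,3); Q=Q[Q[:,2]>.03]
for _ in range(5):
    m=np.median(Q,0) if _==0 else Q.mean(0); n=np.linalg.svd(Q-Q.mean(0))[2][2]; n*=np.sign(n[2]); r=(Q-Q.mean(0))@n; Q=Q[abs(r)<max(.003,1.5*r.std())]
print("panel n",n.round(4),"tilt",np.degrees(np.arccos(n[2])).round(2),"yaw",np.degrees(np.arctan2(-n[1],-n[0])).round(2),Q.mean(0).round(4),r.std())
reg[:]=0; reg[100:130,262:370]=1
print([ (np.round(k.reshape(-1,2).mean(0),1),cv2.contourArea(k)) for k in rectbox((H>95)&(H<125)&(S>90)&reg,2)])
E
```

```text
table -0.4
silver 14.1
graph 13.6
bigs 13.0
matfloor 4.6
trayfloor 3.8
btn 51.1
panel 69.7
mat [454.  259.8 369.7 164.  -88. ]
tray [ 459.  -261.8  370.4  174.8  -85.9]
silver [452.6 363.7 122.   58.4   7.3]
big [188.6 328.8 210.7  85.  -14.5]
graph [ 4.586e+02  1.419e+02  1.204e+02  5.660e+01 -2.000e-01]
btn [602.  306.1  37.7  36.9 -79.7]
panel n [0.9023 0.1673 0.3973] tilt 66.59 yaw -169.5 [ 0.6764 -0.041   0.1069] 0.01800861023338445
[(array([352., 119.]), 5.5), (array([314.8, 114.5]), 6.0), (array([277.7, 110. ]), 3.5)]
```

```bash
python3 - <<'E'
from m import *
from scipy.optimize import least_squares
P=np.load("P.npy"); c=cam("top"); s=cam("scene")
Q=P[100:150,258:368].reshape(-1,3); Q=Q[(Q[:,2]>.02)&(Q[:,2]<.2)]
f=lambda p:Q[:,0]*p[0]+Q[:,1]*p[1]+p[2]-Q[:,2]
r=least_squares(f,[.7,0,-.4],loss="soft_l1",f_scale=.001); p=r.x; n=np.array([-p[0],-p[1],1]);n/=np.linalg.norm(n)
print("panel",p.round(4),"tilt",np.degrees(np.arccos(n[2])).round(2),"yaw",np.degrees(np.arctan2(p[1],p[0])).round(2),"med res",np.median(abs(f(p))).round(4),len(Q),(abs(f(p))<.003).sum())
# peg tips triangulated: scene blue blobs
im=cv2.imread("pics/scene0.png"); hsv=cv2.cvtColor(im,cv2.COLOR_BGR2HSV); H,S,V=[hsv[...,i].astype(int) for i in range(3)]
reg=np.zeros(H.shape,bool); reg[232:290,285:362]=1
ks=sorted([k.reshape(-1,2) for k in rectbox((H>95)&(H<125)&(S>90)&reg,8)],key=lambda k:k[:,0].mean())
ti=[(352,119),(314.8,114.5),(277.7,110)]
def tri(a,b):
    o1,d1,_=ray(c,a);o2,d2,_=ray(s,b);d1=d1[0];d2=d2[0]
    x=np.linalg.lstsq(np.c_[d1,-d2],o2-o1,rcond=None)[0]; A=o1+x[0]*d1;B=o2+x[1]*d2; return (A+B)/2,np.linalg.norm(A-B)
for k,t in zip(ks,ti):
    m=k.mean(0); T,e=tri(t,m); h=(T-[0,0,p[:2]@T[:2]+p[2]])@n
    print(m.round(1),len(k),"peg mid",T.round(4),"err",e.round(4),"height over panel",h.round(4),"foot",(T-h*n).round(4))
# scene heights by depth
D=np.load("scene0.npy")
for nme,X in dict(silver=(.43,.361,.014),graph=(.43,.142,.014),tray=(.459,-.262,.004),btn=(.602,.306,.05),panel=(.63,0,.63*p[0]+p[2])).items():
    u,v=proj(s,[X])[0].round().astype(int); W=D[v-1:v+2,u-1:u+2]; print(nme,(u,v),bydepth(s,(u,v),np.median(W))[0].round(4))
E
```

```text
panel [ 0.6855  0.0439 -0.3688] tilt 34.49 yaw 3.66 med res 0.0016 5355 4213
[295. 278.] 24 peg mid [ 0.7057 -0.1307  0.1255] err 0.0027 height over panel -0.3806 foot [ 0.4906 -0.1444  0.4392]
[315.  234.1] 52 peg mid [ 0.6707 -0.0388  0.1821] err 0.0092 height over panel -0.3011 foot [ 0.5006 -0.0497  0.4303]
[324.5 258. ] 22 peg mid [0.6878 0.0263 0.0946] err 0.0774 height over panel -0.3972 foot [0.4633 0.012  0.4219]
silver (np.int64(354), np.int64(186)) [0.4312 0.3594 0.014 ]
graph (np.int64(305), np.int64(211)) [0.4306 0.1411 0.0132]
tray (np.int64(196), np.int64(278)) [ 0.461  -0.2623  0.0058]
btn (np.int64(384), np.int64(208)) [0.6032 0.3031 0.0511]
panel (np.int64(315), np.int64(254)) [0.6262 0.0033 0.0585]
```

```bash
python3 - <<'E'
from m import *
c=cam("top"); s=cam("scene"); p=np.array([.6855,.0439,-.3688]); n=np.array([-p[0],-p[1],1]);n/=np.linalg.norm(n)
im=cv2.imread("pics/scene0.png"); hsv=cv2.cvtColor(im,cv2.COLOR_BGR2HSV); H,S,V=[hsv[...,i].astype(int) for i in range(3)]
reg=np.zeros(H.shape,bool); reg[232:290,285:362]=1
ks=sorted([k.reshape(-1,2) for k in rectbox((H>95)&(H<125)&(S>90)&reg,8)],key=lambda k:k[:,0].mean()); ks=[k for k in ks if abs(k.mean(0)-[315,234]).max()>5]
def tri(a,b):
    o1,d1,_=ray(c,a);o2,d2,_=ray(s,b);d1=d1[0];d2=d2[0]
    x=np.linalg.lstsq(np.c_[d1,-d2],o2-o1,rcond=None)[0]; A=o1+x[0]*d1;B=o2+x[1]*d2; return (A+B)/2,np.linalg.norm(A-B)
F=[]
for k,t in zip(ks,[(352,119),(314.8,114.5),(277.7,110)]):
    m=k.mean(0); T,e=tri(t,m); h=(T-[0,0,p[2]])@n; F.append(T-h*n)
    print(m.round(1),"mid",T.round(4),"err",e.round(4),"h",h.round(4),"foot",F[-1].round(4))
d=F[2]-F[0]; print("0-2 dist",np.linalg.norm(d),"yaw",np.degrees(np.arctan2(-d[0],d[1])))
# panel outline from top (white), intersect plane
im=cv2.imread("pics/top0.png"); hsv=cv2.cvtColor(im,cv2.COLOR_BGR2HSV); H,S,V=[hsv[...,i].astype(int) for i in range(3)]
m=(S<60)&(V>120); reg[:]=0; reg[90:180,245:382]=1
k=max(rectbox(cv2.morphologyEx((m&reg).astype(np.uint8),cv2.MORPH_OPEN,np.ones((5,5)))),key=cv2.contourArea)
q=cv2.approxPolyDP(k,6,True).reshape(-1,2); print(q.tolist()); print(onplane(c,q,np.array([0,0,p[2]]),n).round(4))
E
```

```text
[295. 278.] mid [ 0.7057 -0.1307  0.1255] err 0.0027 h 0.0134 foot [ 0.7133 -0.1302  0.1144]
[324.5 258. ] mid [ 0.7004 -0.037   0.1262] err 0.0019 h 0.0136 foot [ 0.708  -0.0365  0.115 ]
[351.  239.5] mid [0.6949 0.0565 0.1277] err 0.0011 h 0.0145 foot [0.7031 0.057  0.1157]
0-2 dist 0.18742602751697418 yaw 3.103185746407658
[[245, 90], [245, 177], [344, 179], [253, 165], [251, 155], [367, 166], [364, 179], [381, 179], [376, 104]]
[[ 0.7292  0.1463  0.1375]
 [ 0.5434  0.1181  0.0089]
 [ 0.5817 -0.1447  0.0236]
 [ 0.5742  0.1011  0.0292]
 [ 0.5956  0.1099  0.0443]
 [ 0.6202 -0.1963  0.0477]
 [ 0.5903 -0.1968  0.0272]
 [ 0.5976 -0.241   0.0303]
 [ 0.7513 -0.1813  0.1383]]
```

arm_command(turn=[[0, 0, -0.97], [0, 0, -0.97], [0, 0, -0.98], [0, 0, 0]], xyz=[[0, 0, 0], [0, 0, 0], [0, 0, 0], [0, 0, 0]], claw=[80, 75, 72, 72], squeeze=40)

```text
time_s: 0.5
position: [0.1407, 0.5315, 0.231]
tool_rot: [[-1.0, 0.003, -0.0], [0.003, 1.0, -0.001], [0.0, -0.001, -1.0]]
ft_force: [0.1, 0.0, -1.3]
grip_width: 0.072
gripper_force: 0.0
```

arm_command(turn=[[0, 0, 0], [0, 0, 0], [0, 0, 0], [0, 0, 0], [0, 0, 0], [0, 0, 0], [0, 0, 0], [0, 0, 0], [0, 0, 0], [0, 0, 0], [0, 0, 0], [0, 0, 0]], xyz=[[-0.53, -0.65, 0], [-0.53, -0.65, 0], [-0.53, -0.65, 0], [-0.53, -0.65, 0], [-0.53, -0.65, 0], [-0.53, -0.65, 0], [-0.53, -0.65, 0], [-0.53, -0.65, 0], [-0.53, -0.65, 0], [-0.53, -0.65, 0], [-0.53, -0.65, 0], [-0.53, -0.65, 0]], claw=[72, 72, 72, 72, 72, 72, 72, 72, 72, 72, 72, 72])

```text
time_s: 1.7
position: [0.458, 0.1388, 0.2313]
tool_rot: [[-1.0, 0.007, -0.0], [0.007, 1.0, 0.0], [0.0, 0.0, -1.0]]
ft_force: [0.5, 0.3, 0.1]
grip_width: 0.0719
gripper_force: 0.0
```

```bash
cat >> h.py <<'E'
from scipy.spatial.transform import Rotation as Ro
PF=dict(peg0=np.array([.7031,.057,.1155]),peg1=np.array([.708,-.0365,.115]),peg2=np.array([.7133,-.1302,.1144]))
def Rtool(yaw,tilt=0):
    # tool for plate yaw (deg) flat, tilt (deg) about the tool's -y
    return Ro.from_euler("z",yaw,degrees=True).as_matrix()@np.diag([-1,1,-1.])@Ro.from_euler("y",-tilt,degrees=True).as_matrix()
RP=Rtool(3.4)@np.diag([-1,1,-1.])@Ro.from_euler("y",-35,degrees=True).as_matrix()  # panel axes
def todo(pos,R):
    s=env.observe(); A=s["tool_rot"]
    print("t",round(s["time_s"],2),"pos",s["position"].round(4),"w",round(s["grip_width"]*1000,1),"f",s["ft_force"].round(1),"gf",round(s["gripper_force"],1))
    if R is not None: print("turn units",(Ro.from_matrix(A.T@R).as_rotvec(degrees=True)/5).round(3)); print("shift in target axes, units",(R.T@(pos-s["position"])/.05).round(3))
    print("shift in present axes, units",(A.T@(np.array(pos)-s["position"])/.05).round(3))
E
python3 - <<'E'
from m import *
print(RP.round(3))
todo([.4586,.1419,.02],Rtool(0))
w=cam("wrist"); im,d=imaging.get_image("wrist"); cv2.imwrite("pics/w1.png",im); np.save("w1.npy",d)
print(proj(w,[[.4586,.1419,.014]]), (-w[2].T@w[3]).round(3))
E
```

```text
[[ 0.818 -0.059 -0.573]
 [ 0.049  0.998 -0.034]
 [ 0.574  0.     0.819]]
t 1.7 pos [0.458  0.1388 0.2313] w 71.9 f [0.5 0.3 0.1] gf 0.0
turn units [ 0.    -0.002 -0.078]
shift in target axes, units [-0.013  0.062  4.226]
shift in present axes, units [-0.013  0.062  4.226]
[[279.89567906 182.59202465]] [0.382 0.14  0.374]
```

View pics/w1.png

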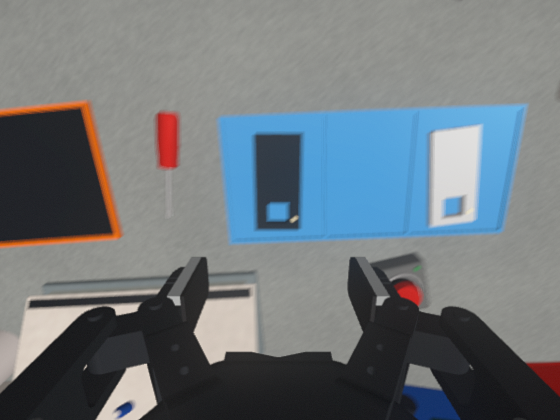

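The wrist view shows the graphite housing centred at (278,182), window at (278,212), which agrees with the predicted (280,183). Silver is at (455,176). Now I refine both with the wrist view.

```bash
python3 - <<'E'
from m import *
w=cam("wrist"); im=cv2.imread("pics/w1.png"); hsv=cv2.cvtColor(im,cv2.COLOR_BGR2HSV); H,S,V=[hsv[...,i].astype(int) for i in range(3)]
reg=np.zeros(H.shape,bool); reg[120:240,235:320]=1
m=cv2.morphologyEx(((V<110)&reg).astype(np.uint8),cv2.MORPH_CLOSE,np.ones((35,35)))
for k in rectbox(m,500): print("g",np.round(boxinfo(w,k,.014),1))
reg[:]=0; reg[115:235,420:490]=1
for k in rectbox((S<70)&(V>150)&reg,500): print("s",np.round(boxinfo(w,k,.014),1))
E
```

```text
g [463.9 134.2 118.2  52.7  -0.6]
s [458.5 354.7 123.5  62.3   7.5]
```

arm_command(turn=[[0, 0, 0], [0, 0, 0], [0, 0, 0], [0, 0, 0], [0, 0, 0]], xyz=[[0, 0.06, 0.95], [0, 0, 0.95], [0, 0, 0.95], [0, 0, 0.6], [0, 0, 0]], claw=[70, 70, 70, 70, 70])

```text
time_s: 2.25
position: [0.4551, 0.1433, 0.0558]
tool_rot: [[-1.0, 0.006, -0.008], [0.006, 1.0, -0.0], [0.008, -0.001, -1.0]]
ft_force: [-0.1, -0.2, 1.1]
grip_width: 0.0698
gripper_force: 0.0
```

arm_command(turn=[[0, 0, 0], [0, 0, 0], [0, 0, 0]], xyz=[[-0.06, -0.03, 0.45], [0, 0, 0.45], [0, 0, 0]], claw=[70, 70, 70])

```text
time_s: 2.55
position: [0.4599, 0.1419, 0.0135]
tool_rot: [[-1.0, 0.005, -0.002], [0.005, 1.0, -0.0], [0.002, -0.0, -1.0]]
ft_force: [0.4, 0.6, 0.8]
grip_width: 0.0701
gripper_force: 0.0
```

```bash
python3 - <<'E'
from m import *
todo([.4586,.1419,.006],Rtool(-.2))
E
```

```text
t 2.55 pos [0.4599 0.1419 0.0135] w 70.1 f [0.4 0.6 0.8] gf 0.0
turn units [-0.001 -0.023 -0.022]
shift in target axes, units [0.027 0.001 0.151]
shift in present axes, units [0.026 0.001 0.151]
```

arm_command(turn=[[0, 0, 0], [0, 0, 0]], xyz=[[0.02, 0, 0.14], [0, 0, 0]], claw=[68, 68])

```text
time_s: 2.75
position: [0.4595, 0.142, 0.0076]
tool_rot: [[-1.0, 0.004, 0.001], [0.004, 1.0, 0.0], [-0.001, 0.0, -1.0]]
ft_force: [-0.2, 0.1, 0.3]
grip_width: 0.0681
gripper_force: 0.0
```

arm_command(turn=[[0, 0, 0], [0, 0, 0]], xyz=[[0, 0, 0.04], [0, 0, 0]], claw=[68, 68])

```text
time_s: 2.95
position: [0.4595, 0.142, 0.0054]
tool_rot: [[-1.0, 0.004, 0.001], [0.004, 1.0, 0.0], [-0.001, 0.0, -1.0]]
ft_force: [0.4, 0.5, 0.9]
grip_width: 0.0677
gripper_force: 0.0
```

arm_command(turn=[[0, 0, 0], [0, 0, 0]], xyz=[[0, 0, 0.04], [0, 0, 0]], claw=[68, 68])

```text
time_s: 3.15
position: [0.4592, 0.1419, 0.0028]
tool_rot: [[-1.0, 0.004, -0.0], [0.004, 1.0, 0.0], [0.0, 0.0, -1.0]]
ft_force: [-0.3, 0.6, -0.4]
grip_width: 0.0681
gripper_force: 0.0
```

arm_command(turn=[[0, 0, 0], [0, 0, 0], [0, 0, 0], [0, 0, 0], [0, 0, 0], [0, 0, 0]], xyz=[[0, 0, 0], [0, 0, 0], [0, 0, 0], [0, 0, 0], [0, 0, 0], [0, 0, 0]], claw=[64, 61, 57, 54, 54, 54], squeeze=40)

```text
time_s: 3.75
position: [0.4593, 0.1419, 0.0033]
tool_rot: [[-1.0, 0.004, 0.0], [0.004, 1.0, -0.0], [-0.0, -0.0, -1.0]]
ft_force: [-1.5, -1.3, 5.9]
grip_width: 0.0566
gripper_force: 41.6
```

arm_command(turn=[[0, 0, 0], [0, 0, 0], [0, 0, 0], [0, 0, 0]], xyz=[[0, 0, -0.3], [0, 0, -0.5], [0, 0, 0], [0, 0, 0]], claw=[54, 54, 54, 54])

```text
time_s: 4.15
position: [0.4591, 0.1419, 0.0427]
tool_rot: [[-1.0, 0.004, 0.0], [0.004, 1.0, 0.0], [-0.0, 0.0, -1.0]]
ft_force: [0.4, 0.5, -1.2]
grip_width: 0.0564
gripper_force: 43.8
```

```bash
cat >> h.py <<'E'
def hang(peg,up,off): return PF[peg]+RP@np.array([-.038+up,0,off])
E
python3 - <<'E'
from m import *
R=Rtool(3.4,35); print((R-RP@np.diag([-1,1,-1.])).round(3).max())
P=hang("peg2",-.001,.06); print(P); todo([.4591,.1419,.2],Rtool(0)); todo(P,R)
E
```

```text
0.0
[ 0.64705529 -0.13413566  0.14117964]
t 4.15 pos [0.4591 0.1419 0.0427] w 56.4 f [ 0.4  0.5 -1.2] gf 43.8
turn units [ 0.     0.005 -0.046]
shift in target axes, units [ 1.000e-03 -0.000e+00 -3.146e+00]
shift in present axes, units [-1.000e-03  0.000e+00 -3.146e+00]
t 4.15 pos [0.4591 0.1419 0.0427] w 56.4 f [ 0.4  0.5 -1.2] gf 43.8
turn units [-0.222 -6.992 -0.703]
shift in target axes, units [-3.935 -5.734  0.351]
shift in present axes, units [-3.781 -5.506 -1.968]
```

arm_command(turn=[[0, 0, 0], [0, 0, 0], [0, 0, 0], [0, 0, 0], [-0.028, -0.874, -0.088], [-0.028, -0.874, -0.088], [-0.028, -0.874, -0.088], [-0.028, -0.874, -0.088], [-0.028, -0.874, -0.088], [-0.028, -0.874, -0.088], [-0.028, -0.874, -0.088], [-0.028, -0.874, -0.088]], xyz=[[0, 0, -0.8], [0, 0, -0.8], [0, 0, -0.8], [0, 0, -0.8], [0, 0, 0], [0, 0, 0], [0, 0, 0], [0, 0, 0], [0, 0, 0], [0, 0, 0], [0, 0, 0], [0, 0, 0]], claw=[54, 54, 54, 54, 54, 54, 54, 54, 54, 54, 54, 54])

```text
time_s: 5.35
position: [0.4586, 0.1419, 0.2017]
tool_rot: [[-0.817, -0.06, 0.573], [-0.049, 0.998, 0.034], [-0.574, 0.0, -0.819]]
ft_force: [0.8, 0.5, -1.2]
grip_width: 0.0565
gripper_force: 43.7
```

```bash
python3 - <<'E'
from m import *
todo(hang("peg2",-.001,.06),Rtool(3.4,35))
E
```

```text
t 5.35 pos [0.4586 0.1419 0.2017] w 56.5 f [ 0.8  0.5 -1.2] gf 43.7
turn units [0.003 0.005 0.004]
shift in target axes, units [-2.119 -5.734  2.961]
shift in present axes, units [-2.115 -5.736  2.961]
```

arm_command(turn=[[0, 0, 0], [0, 0, 0], [0, 0, 0], [0, 0, 0], [0, 0, 0], [0, 0, 0], [0, 0, 0], [0, 0, 0], [0, 0, 0], [0, 0, 0], [0, 0, 0], [0, 0, 0]], xyz=[[0, -0.82, 0], [0, -0.82, 0], [0, -0.82, 0], [0, -0.82, 0], [0, -0.82, 0], [0, -0.82, 0], [0, -0.82, 0], [-0.53, 0, 0.74], [-0.53, 0, 0.74], [-0.53, 0, 0.74], [-0.53, 0, 0.74], [0, 0, 0]], claw=[54, 54, 54, 54, 54, 54, 54, 54, 54, 54, 54, 54])

```text
time_s: 6.55
position: [0.6495, -0.1263, 0.1371]
tool_rot: [[-0.821, -0.061, 0.567], [-0.048, 0.998, 0.037], [-0.568, 0.003, -0.823]]
ft_force: [-0.8, 0.1, -1.1]
grip_width: 0.0565
gripper_force: 43.7
```

```bash
python3 - <<'E'
from m import *
todo(hang("peg2",-.001,.001),Rtool(3.4,35))
w=cam("wrist"); im,d=imaging.get_image("wrist"); cv2.imwrite("pics/w2.png",im)
print(proj(w,[PF["peg2"],PF["peg2"]+.027*RP[:,2],PF["peg1"]+.027*RP[:,2]]).round(1))
E
```

```text
t 6.55 pos [ 0.6495 -0.1263  0.1371] w 56.5 f [-0.8  0.1 -1.1] gf 43.7
turn units [ 0.034 -0.075 -0.004]
shift in target axes, units [ 0.002 -0.154  1.08 ]
shift in present axes, units [-0.005 -0.158  1.079]
[[267.  276.7]
 [265.7 297.1]
 [404.6 297.4]]
```

View pics/w2.png

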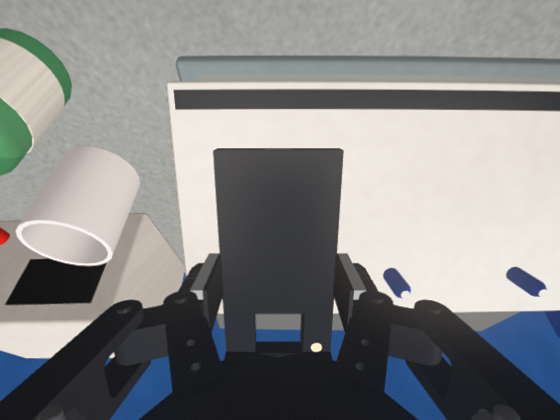

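The wrist view shows graphite held square, window at (278,325). Peg 1's tip is at (405,293) against the predicted (404.6,297), so the peg map is good. The mug at (85,205) is clear.

arm_command(turn=[[0, 0, 0], [0, 0, 0], [0, 0, 0]], xyz=[[0, -0.15, 0], [0, 0, 0.3], [0, 0, 0]], claw=[54, 54, 54])

```text
time_s: 6.9
position: [0.6558, -0.1344, 0.128]
tool_rot: [[-0.82, -0.058, 0.57], [-0.047, 0.998, 0.034], [-0.571, 0.001, -0.821]]
ft_force: [0.0, -0.7, -0.3]
grip_width: 0.0564
gripper_force: 43.7
```

```bash
python3 - <<'E'
from m import *
todo(hang("peg2",-.001,.001),Rtool(3.4,35))
E
```

```text
t 6.9 pos [ 0.6558 -0.1344  0.128 ] w 56.4 f [ 0.  -0.7 -0.3] gf 43.7
turn units [ 0.003 -0.042 -0.018]
shift in target axes, units [-0.009  0.016  0.865]
shift in present axes, units [-0.012  0.016  0.865]
```

arm_command(turn=[[0, -0.03, 0], [0, 0, 0], [0, 0, 0], [0, 0, 0], [0, 0, 0]], xyz=[[0, 0.01, 0.15], [0, 0, 0.15], [0, 0, 0.15], [0, 0, 0.15], [0, 0, 0]], claw=[54, 54, 54, 54, 54])

```text
time_s: 7.4
position: [0.6735, -0.1322, 0.1037]
tool_rot: [[-0.818, -0.06, 0.572], [-0.048, 0.998, 0.035], [-0.573, 0.001, -0.82]]
ft_force: [-0.7, 0.4, -1.3]
grip_width: 0.0568
gripper_force: 43.7
```

```bash
python3 - <<'E'
from m import *
todo(hang("peg2",-.001,.001),Rtool(3.4,35))
E
```

```text
t 7.4 pos [ 0.6735 -0.1322  0.1037] w 56.8 f [-0.7  0.4 -1.3] gf 43.7
turn units [ 0.012 -0.008 -0.002]
shift in target axes, units [ 0.004 -0.007  0.262]
shift in present axes, units [ 0.004 -0.008  0.262]
```

Past the tip with no contact; going on to the face.

arm_command(turn=[[0, 0, 0], [0, 0, 0], [0, 0, 0], [0, 0, 0]], xyz=[[0, 0, 0.08], [0, 0, 0.08], [0, 0, 0.04], [0, 0, 0]], claw=[54, 54, 54, 54])

```text
time_s: 7.8
position: [0.6791, -0.1321, 0.0964]
tool_rot: [[-0.818, -0.059, 0.573], [-0.048, 0.998, 0.034], [-0.574, 0.0, -0.819]]
ft_force: [1.0, 0.8, -1.8]
grip_width: 0.0566
gripper_force: 43.7
```

arm_command(turn=[[0, 0, 0], [0, 0, 0]], xyz=[[0, 0, 0.04], [0, 0, 0]], claw=[54, 54])

```text
time_s: 8.0
position: [0.6803, -0.132, 0.095]
tool_rot: [[-0.817, -0.059, 0.573], [-0.049, 0.998, 0.034], [-0.574, 0.0, -0.819]]
ft_force: [0.4, 0.2, -0.0]
grip_width: 0.0565
gripper_force: 43.7
```

```bash
python3 - <<'E'
from m import *
todo(hang("peg2",-.001,.001),Rtool(3.4,35))
E
```

```text
t 8.0 pos [ 0.6803 -0.132   0.095 ] w 56.5 f [ 0.4  0.2 -0. ] gf 43.7
turn units [ 0.002  0.007 -0.   ]
shift in target axes, units [ 0.016 -0.003  0.042]
shift in present axes, units [ 0.016 -0.003  0.042]
```

arm_command(turn=[[0, 0, 0], [0, 0, 0]], xyz=[[0.01, 0, 0.03], [0, 0, 0]], claw=[54, 54])

```text
time_s: 8.2
position: [0.6807, -0.132, 0.0934]
tool_rot: [[-0.817, -0.059, 0.573], [-0.048, 0.998, 0.034], [-0.574, 0.0, -0.819]]
ft_force: [0.2, -0.8, -0.3]
grip_width: 0.0564
gripper_force: 43.7
```

arm_command(turn=[[0, 0, 0], [0, 0, 0]], xyz=[[0, 0, 0.02], [0, 0, 0]], claw=[54, 54])

```text
time_s: 8.4
position: [0.6813, -0.132, 0.0926]
tool_rot: [[-0.817, -0.059, 0.573], [-0.048, 0.998, 0.034], [-0.574, 0.0, -0.819]]
ft_force: [-0.3, 0.2, -1.4]
grip_width: 0.0565
gripper_force: 43.7
```

arm_command(turn=[[0, 0, 0], [0, 0, 0]], xyz=[[0, 0, 0.02], [0, 0, 0]], claw=[54, 54])

```text
time_s: 8.6
position: [0.6816, -0.132, 0.0923]
tool_rot: [[-0.817, -0.059, 0.573], [-0.049, 0.998, 0.034], [-0.574, 0.0, -0.819]]
ft_force: [-5.0, -0.3, 3.8]
grip_width: 0.0566
gripper_force: 44.4
```

arm_command(turn=[[0, 0, 0], [0, 0, 0], [0, 0, 0], [0, 0, 0], [0, 0, 0], [0, 0, 0], [0, 0, 0], [0, 0, 0], [0, 0, 0]], xyz=[[0, 0, 0], [0, 0, 0], [0, 0, 0], [0, 0, 0], [0, 0, 0], [0, 0, -0.3], [0, 0, -0.5], [0, 0, -0.6], [0, 0, -0.6]], claw=[58, 61, 65, 68, 68, 68, 68, 68, 68])

```text
time_s: 9.5
position: [0.6234, -0.1353, 0.1753]
tool_rot: [[-0.817, -0.059, 0.573], [-0.049, 0.998, 0.034], [-0.574, -0.0, -0.819]]
ft_force: [-0.2, -0.1, -0.0]
grip_width: 0.0683
gripper_force: 0.0
```

```bash
cat > two.py <<'E'
from m import *
import sys
t=sys.argv[1]; out=[]
ims={}
for n in("top","scene"):
    im,d=imaging.get_image(n); cv2.imwrite(f"pics/{n}{t}.png",im); ims[n]=im; np.save(f"{n}{t}.npy",d)
a=cv2.resize(ims["top"][60:260,90:390],None,fx=1.3,fy=1.5); b=cv2.resize(ims["scene"][130:330,230:430],None,fx=1.95,fy=1.5)
cv2.imwrite(f"pics/c{t}.png",np.hstack([a,b]))
E
python3 two.py 1; python3 - <<'E'
from m import *
todo([.4526,.3637,.25],Rtool(7.3))
E
```

```text
t 9.6 pos [ 0.6239 -0.1359  0.1781] w 68.0 f [ 1.  -0.3  0.8] gf 0.0
turn units [-0.279  7.059 -0.752]
shift in target axes, units [ 2.128 10.347 -1.439]
shift in present axes, units [ 1.463 10.172 -2.839]
```

View pics/c1.png

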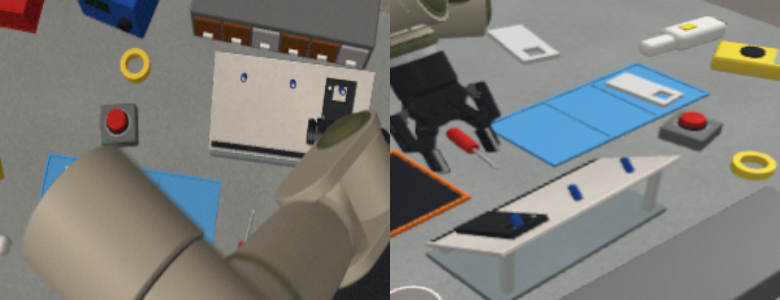

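Graphite hangs on peg 2, flat on the face, peg showing through the window at (340,90). Silver is still in its compartment.

arm_command(turn=[[0, 0, 0], [0, 0, 0], [-0.035, 0.882, -0.094], [-0.035, 0.882, -0.094], [-0.035, 0.882, -0.094], [-0.035, 0.882, -0.094], [-0.035, 0.882, -0.094], [-0.035, 0.882, -0.094], [-0.035, 0.882, -0.094], [-0.035, 0.882, -0.094], [0, 0, 0]], xyz=[[0, 0, -0.7], [0, 0, -0.7], [0, 0, 0], [0, 0, 0], [0, 0, 0], [0, 0, 0], [0, 0, 0], [0, 0, 0], [0, 0, 0], [0, 0, 0], [0, 0, 0]], claw=[68, 68, 70, 70, 70, 70, 70, 70, 70, 70, 70])

```text
time_s: 10.7
position: [0.5853, -0.1375, 0.23]
tool_rot: [[-0.992, -0.129, -0.006], [-0.129, 0.992, 0.004], [0.006, 0.004, -1.0]]
ft_force: [-0.3, 0.2, 0.6]
grip_width: 0.0699
gripper_force: 0.0
```

```bash
python3 - <<'E'
from m import *
todo([.4526,.3637,.2],Rtool(7.3))
E
```

```text
t 10.7 pos [ 0.5853 -0.1375  0.23  ] w 69.9 f [-0.3  0.2  0.6] gf 0.0
turn units [ 0.051 -0.067  0.022]
shift in target axes, units [ 1.36  10.281  0.6  ]
shift in present axes, units [ 1.336 10.28   0.654]
```

arm_command(turn=[[0, 0, 0], [0, 0, 0], [0, 0, 0], [0, 0, 0], [0, 0, 0], [0, 0, 0], [0, 0, 0], [0, 0, 0], [0, 0, 0], [0, 0, 0], [0, 0, 0], [0, 0, 0]], xyz=[[0.12, 0.935, 0], [0.12, 0.935, 0], [0.12, 0.935, 0], [0.12, 0.935, 0], [0.12, 0.935, 0], [0.12, 0.935, 0], [0.12, 0.935, 0], [0.12, 0.935, 0], [0.12, 0.935, 0], [0.12, 0.935, 0], [0.13, 0.93, 0], [0, 0, 0.5]], claw=[70, 70, 70, 70, 70, 70, 70, 70, 70, 70, 70, 70])

```text
time_s: 11.9
position: [0.4514, 0.3685, 0.2104]
tool_rot: [[-0.991, -0.133, 0.001], [-0.133, 0.991, 0.009], [-0.003, 0.009, -1.0]]
ft_force: [-0.3, -0.7, -0.5]
grip_width: 0.0701
gripper_force: 0.0
```

```bash
python3 - <<'E'
from m import *
s=env.observe(); w=cam("wrist"); im,d=imaging.get_image("wrist"); cv2.imwrite("pics/w3.png",im)
hsv=cv2.cvtColor(im,cv2.COLOR_BGR2HSV); H,S,V=[hsv[...,i].astype(int) for i in range(3)]
u,v=proj(w,[[.4526,.3637,.014]])[0].astype(int); print(u,v)
reg=np.zeros(H.shape,bool); reg[max(0,v-110):v+110,u-70:u+70]=1
k=rectbox((S<70)&(V>150)&reg,500)
for q in k: print(np.round(boxinfo(w,q,.014),1))
todo([.4526,.3637,.003],Rtool(7.3))
E
```

```text
271 185
[450.7 362.6 121.2  57.8   7.5]
t 11.95 pos [0.4503 0.3653 0.2044] w 69.9 f [-1.2  0.1 -4.3] gf 0.0
turn units [ 0.048 -0.082  0.053]
shift in target axes, units [-0.042 -0.038  4.027]
shift in present axes, units [-0.071 -0.055  4.027]
```

arm_command(turn=[[0.04, -0.07, 0.05], [0, 0, 0], [0, 0, 0], [0, 0, 0], [0, 0, 0], [0, 0, 0]], xyz=[[0, 0, 0], [-0.04, -0.04, 0.9], [0, 0, 0.9], [0, 0, 0.9], [0, 0, 0.5], [0, 0, 0]], claw=[70, 70, 70, 70, 70, 70])

```text
time_s: 12.55
position: [0.4545, 0.3603, 0.0463]
tool_rot: [[-0.993, -0.121, -0.003], [-0.121, 0.993, -0.001], [0.003, -0.001, -1.0]]
ft_force: [-0.4, -0.1, 0.8]
grip_width: 0.0698
gripper_force: 0.0
```

```bash
python3 - <<'E'
from m import *
todo([.452,.3632,.0035],Rtool(7.4))
E
```

```text
t 12.55 pos [0.4545 0.3603 0.0463] w 69.8 f [-0.4 -0.1  0.8] gf 0.0
turn units [-0.012 -0.032 -0.086]
shift in target axes, units [0.042 0.065 0.856]
shift in present axes, units [0.04  0.065 0.856]
```

arm_command(turn=[[0, -0.03, -0.08], [0, 0, 0], [0, 0, 0], [0, 0, 0]], xyz=[[0.04, 0.06, 0], [0, 0, 0.4], [0, 0, 0.2], [0, 0, 0]], claw=[70, 70, 70, 70])

```text
time_s: 12.95
position: [0.453, 0.3646, 0.0188]
tool_rot: [[-0.991, -0.13, 0.004], [-0.13, 0.991, 0.001], [-0.004, 0.0, -1.0]]
ft_force: [0.4, 0.5, -0.2]
grip_width: 0.07
gripper_force: 0.0
```

```bash
python3 - <<'E'
from m import *
todo([.452,.3632,.0035],Rtool(7.4))
E
```

```text
t 12.95 pos [0.453  0.3646 0.0188] w 70.0 f [ 0.4  0.5 -0.2] gf 0.0
turn units [0.005 0.051 0.018]
shift in target axes, units [ 0.023 -0.026  0.306]
shift in present axes, units [ 0.024 -0.026  0.306]
```

arm_command(turn=[[0, 0.02, 0], [0, 0, 0], [0, 0, 0], [0, 0, 0], [0, 0, 0], [0, 0, 0], [0, 0, 0], [0, 0, 0]], xyz=[[0.02, -0.02, 0.2], [0, 0, 0.09], [0, 0, 0], [0, 0, 0], [0, 0, 0], [0, 0, 0], [0, 0, 0], [0, 0, 0]], claw=[68, 68, 65, 61, 57, 54, 54, 54])

```text
time_s: 13.75
position: [0.4523, 0.3637, 0.0046]
tool_rot: [[-0.991, -0.131, 0.003], [-0.131, 0.991, 0.001], [-0.003, 0.001, -1.0]]
ft_force: [-1.6, -1.6, 4.9]
grip_width: 0.0564
gripper_force: 42.3
```

arm_command(turn=[[0, 0, 0], [0, 0, 0], [0, 0, 0], [0, 0, 0], [0, 0, 0], [0, 0, 0], [0, 0, 0]], xyz=[[0, 0, -0.3], [0, 0, -0.8], [0, 0, -0.8], [0, 0, -0.8], [0, 0, -0.8], [0, 0, -0.4], [0, 0, 0]], claw=[54, 54, 54, 54, 54, 54, 54])

```text
time_s: 14.45
position: [0.4525, 0.364, 0.2019]
tool_rot: [[-0.991, -0.131, 0.008], [-0.131, 0.991, 0.004], [-0.008, 0.002, -1.0]]
ft_force: [0.1, 0.2, 0.5]
grip_width: 0.0559
gripper_force: 43.1
```

```bash
python3 - <<'E'
from m import *
todo(hang("peg0",-.001,.06),Rtool(3.4,35))
w=cam("wrist"); im,d=imaging.get_image("wrist"); cv2.imwrite("pics/w4.png",im)
hsv=cv2.cvtColor(im,cv2.COLOR_BGR2HSV); H,S,V=[hsv[...,i].astype(int) for i in range(3)]
m=((S<70)&(V>140)); m[:,:205]=0;m[:,350:]=0;m[:130]=0
for q in rectbox(m,3000): print(cv2.boundingRect(q))
E
```

```text
t 14.45 pos [0.4525 0.364  0.2019] w 55.9 f [0.1 0.2 0.5] gf 43.1
turn units [ 0.281 -6.902  0.785]
shift in target axes, units [-2.03  -6.426  2.876]
shift in present axes, units [-2.834 -6.649  1.2  ]
(213, 152, 130, 200)
```

arm_command(turn=[[0.035, -0.863, 0.098], [0.035, -0.863, 0.098], [0.035, -0.863, 0.098], [0.035, -0.863, 0.098], [0.035, -0.863, 0.098], [0.035, -0.863, 0.098], [0.035, -0.863, 0.098], [0.035, -0.863, 0.098], [0, 0, 0]], xyz=[[0, 0, 0], [0, 0, 0], [0, 0, 0], [0, 0, 0], [0, 0, 0], [0, 0, 0], [0, 0, 0], [0, 0, 0], [0, 0, 0]], claw=[54, 54, 54, 54, 54, 54, 54, 54, 54])

```text
time_s: 15.4
position: [0.4494, 0.3629, 0.1959]
tool_rot: [[-0.823, -0.061, 0.564], [-0.053, 0.998, 0.03], [-0.565, -0.005, -0.825]]
ft_force: [-0.2, -0.3, 0.2]
grip_width: 0.0566
gripper_force: 43.1
```

arm_command(turn=[[0, 0, 0], [0, 0, 0], [0, 0, 0], [0, 0, 0], [0, 0, 0], [0, 0, 0], [0, 0, 0], [0, 0, 0], [0, 0, 0], [0, 0, 0], [0, 0, 0]], xyz=[[0, -0.8, 0], [0, -0.8, 0], [0, -0.8, 0], [0, -0.8, 0], [0, -0.8, 0], [0, -0.8, 0], [0, -0.8, 0], [0, -0.8, 0], [-0.5, 0, 0.5], [-0.5, 0, 0.5], [0, 0, 0]], claw=[54, 54, 54, 54, 54, 54, 54, 54, 54, 54, 54])

```text
time_s: 16.5
position: [0.543, 0.0514, 0.1855]
tool_rot: [[-0.822, -0.059, 0.566], [-0.049, 0.998, 0.032], [-0.567, -0.001, -0.823]]
ft_force: [0.2, 0.3, -0.6]
grip_width: 0.0561
gripper_force: 43.3
```

```bash
python3 - <<'E'
from m import *
todo(hang("peg0",-.001,.045),Rtool(3.4,35))
E
```

```text
t 16.5 pos [0.543  0.0514 0.1855] w 56.1 f [ 0.2  0.3 -0.6] gf 43.3
turn units [-0.016 -0.086  0.   ]
shift in target axes, units [-1.041 -0.079  2.085]
shift in present axes, units [-1.056 -0.076  2.077]
```

arm_command(turn=[[0, -0.08, 0], [0, 0, 0], [0, 0, 0], [0, 0, 0], [0, 0, 0], [0, 0, 0]], xyz=[[-0.3, -0.08, 0], [-0.37, 0, 0.6], [-0.37, 0, 0.7], [0, 0, 0.5], [0, 0, 0.27], [0, 0, 0]], claw=[54, 54, 54, 54, 54, 54])

```text
time_s: 17.1
position: [0.6413, 0.0546, 0.1297]
tool_rot: [[-0.82, -0.06, 0.57], [-0.05, 0.998, 0.033], [-0.571, -0.001, -0.821]]
ft_force: [0.2, -0.5, -0.8]
grip_width: 0.0565
gripper_force: 43.2
```

```bash
python3 - <<'E'
from m import *
todo(hang("peg0",-.001,-.001),Rtool(3.4,35))
w=cam("wrist"); im,d=imaging.get_image("wrist"); cv2.imwrite("pics/w5.png",im)
print(proj(w,[PF["peg0"]+.027*RP[:,2],PF["peg1"]+.027*RP[:,2]]).round(1))
E
```

```text
t 17.1 pos [0.6413 0.0546 0.1297] w 56.5 f [ 0.2 -0.5 -0.8] gf 43.2
turn units [-0.007 -0.041  0.013]
shift in target axes, units [-0.07  -0.026  0.961]
shift in present axes, units [-0.073 -0.026  0.961]
[[275.1 308.7]
 [132.  306.9]]
```

View pics/w5.png

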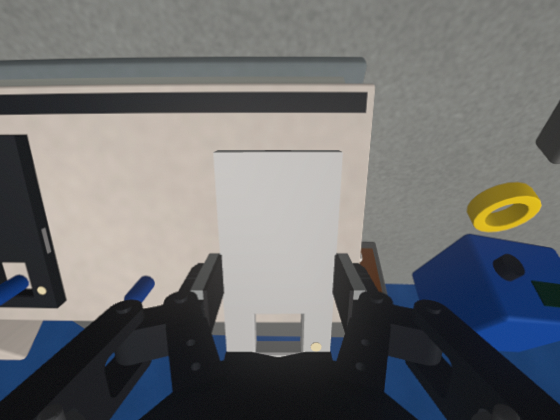

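The wrist view shows silver held square, window at (278,325); graphite hangs at left (20,220). Inserting.

arm_command(turn=[[0, -0.04, 0], [0, 0, 0], [0, 0, 0], [0, 0, 0], [0, 0, 0]], xyz=[[-0.06, -0.02, 0], [0, 0, 0.2], [0, 0, 0.2], [0, 0, 0.15], [0, 0, 0]], claw=[54, 54, 54, 54, 54])

```text
time_s: 17.65
position: [0.6603, 0.0546, 0.1098]
tool_rot: [[-0.816, -0.059, 0.575], [-0.05, 0.998, 0.032], [-0.575, -0.002, -0.818]]
ft_force: [-0.4, -0.4, -1.3]
grip_width: 0.0556
gripper_force: 43.3
```

```bash
python3 - <<'E'
from m import *
todo(hang("peg0",-.001,-.001),Rtool(3.4,35))
E
```

```text
t 17.65 pos [0.6603 0.0546 0.1098] w 55.6 f [-0.4 -0.4 -1.3] gf 43.3
turn units [-0.019  0.026  0.015]
shift in target axes, units [ 0.012 -0.003  0.417]
shift in present axes, units [ 0.013 -0.002  0.417]
```

arm_command(turn=[[0, 0, 0], [0, 0, 0], [0, 0, 0], [0, 0, 0]], xyz=[[0, 0, 0.15], [0, 0, 0.13], [0, 0, 0.06], [0, 0, 0]], claw=[54, 54, 54, 54])

```text
time_s: 18.05
position: [0.6701, 0.0552, 0.0966]
tool_rot: [[-0.816, -0.059, 0.575], [-0.05, 0.998, 0.032], [-0.576, -0.002, -0.817]]
ft_force: [0.2, 0.5, -0.5]
grip_width: 0.0563
gripper_force: 43.3
```

arm_command(turn=[[0, 0, 0], [0, 0, 0]], xyz=[[0, 0, 0.04], [0, 0, 0]], claw=[54, 54])

```text
time_s: 18.25
position: [0.6712, 0.0552, 0.0956]
tool_rot: [[-0.815, -0.059, 0.576], [-0.05, 0.998, 0.032], [-0.577, -0.002, -0.817]]
ft_force: [-0.4, 0.2, -0.3]
grip_width: 0.0563
gripper_force: 43.3
```

arm_command(turn=[[0, 0, 0], [0, 0, 0]], xyz=[[0, 0, 0.02], [0, 0, 0]], claw=[54, 54])

```text
time_s: 18.45
position: [0.6718, 0.0552, 0.095]
tool_rot: [[-0.815, -0.059, 0.576], [-0.05, 0.998, 0.032], [-0.577, -0.002, -0.817]]
ft_force: [-0.5, -0.2, 1.3]
grip_width: 0.0565
gripper_force: 43.5
```

```bash
python3 - <<'E'
from m import *
todo(hang("peg0",-.001,-.001),Rtool(3.4,35))
E
```

```text
t 18.45 pos [0.6718 0.0552 0.095 ] w 56.5 f [-0.5 -0.2  1.3] gf 43.5
turn units [-0.023  0.05   0.017]
shift in target axes, units [ 0.031 -0.002  0.044]
shift in present axes, units [ 0.031 -0.002  0.044]
```

Light contact near the face; two small steps more.

arm_command(turn=[[0, 0.03, 0], [0, 0, 0]], xyz=[[0.02, 0, 0.02], [0, 0, 0]], claw=[54, 54])

```text
time_s: 18.65
position: [0.6718, 0.0552, 0.0949]
tool_rot: [[-0.815, -0.059, 0.576], [-0.05, 0.998, 0.032], [-0.577, -0.003, -0.817]]
ft_force: [-7.2, 0.4, 10.8]
grip_width: 0.0566
gripper_force: 44.6
```

arm_command(turn=[[0, 0, 0], [0, 0, 0]], xyz=[[0, 0, 0.01], [0, 0, 0]], claw=[54, 54])

```text
time_s: 18.85
position: [0.6719, 0.0553, 0.0949]
tool_rot: [[-0.815, -0.059, 0.576], [-0.05, 0.998, 0.032], [-0.577, -0.003, -0.817]]
ft_force: [-12.0, -1.0, 14.9]
grip_width: 0.0562
gripper_force: 45.2
```

arm_command(turn=[[0, 0, 0], [0, 0, 0], [0, 0, 0], [0, 0, 0], [0, 0, 0], [0, 0, 0], [0, 0, 0], [0, 0, 0], [0, 0, 0], [0, 0, 0], [0, 0, 0], [0, 0, 0]], xyz=[[0, 0, -0.025], [0, 0, 0], [0, 0, 0], [0, 0, 0], [0, 0, 0], [0, 0, 0], [0, 0, -0.3], [0, 0, -0.5], [0, 0, -0.7], [0, 0, -0.7], [0, 0, -0.7], [0, 0, 0]], claw=[55, 58, 61, 65, 68, 68, 68, 68, 68, 68, 68, 68])

```text
time_s: 20.05
position: [0.5869, 0.0506, 0.2175]
tool_rot: [[-0.813, -0.059, 0.58], [-0.051, 0.998, 0.031], [-0.58, -0.004, -0.814]]
ft_force: [0.8, -0.4, 0.0]
grip_width: 0.068
gripper_force: 0.0
```

arm_command(turn=[[0, 0, 0], [0, 0, 0], [0, 0, 0], [0, 0, 0], [0, 0, 0], [0, 0, 0], [0, 0, 0], [0, 0, 0]], xyz=[[0, 0.8, 0], [0, 0.8, 0], [0, 0.8, 0], [0, 0.8, 0], [0, 0.8, 0], [0, 0.8, 0], [0, 0, 0], [0, 0, 0]], claw=[0, 0, 0, 0, 0, 0, 0, 0])

```text
time_s: 20.85
position: [0.5731, 0.2907, 0.2116]
tool_rot: [[-0.817, -0.061, 0.573], [-0.052, 0.998, 0.033], [-0.574, -0.003, -0.819]]
ft_force: [0.2, 0.5, -0.1]
grip_width: -0.0001
gripper_force: 0.0
```

```bash
python3 two.py 2; python3 - <<'E'
from m import *
todo([.602,.306,.1],Rtool(0))
E
```

```text
t 20.95 pos [0.5736 0.2891 0.2119] w -0.1 f [-0.8 -0.3 -0.3] gf 0.0
turn units [0.175 7.009 0.659]
shift in target axes, units [-0.568  0.337  2.237]
shift in present axes, units [0.804 0.309 2.168]
```

View pics/c2.png

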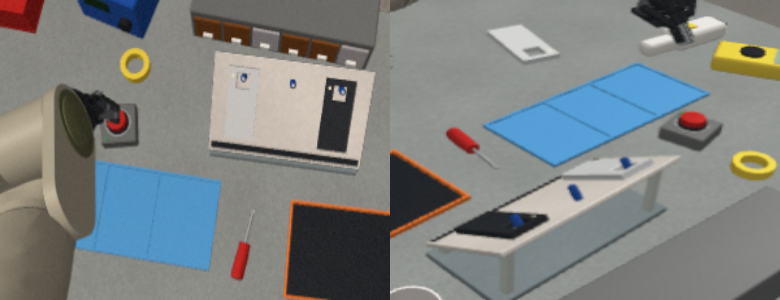

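Both housings hang: silver on peg 0 (243,105) and graphite on peg 2 (337,115), each peg at the top of its window. I check flatness by depth and turn the tool towards the button.

arm_command(turn=[[0.022, 0.876, 0.082], [0.022, 0.876, 0.082], [0.022, 0.876, 0.082], [0.022, 0.876, 0.082], [0.022, 0.876, 0.082], [0.022, 0.876, 0.082], [0.022, 0.876, 0.082], [0.022, 0.876, 0.082], [0, 0, 0], [0, 0, 0]], xyz=[[0, 0, 0], [0, 0, 0], [0, 0, 0], [0, 0, 0], [0, 0, 0], [0, 0, 0], [0, 0, 0], [0, 0, 0], [0, 0, 0], [0, 0, 0]], claw=[0, 0, 0, 0, 0, 0, 0, 0, 0, 0])

```text
time_s: 21.95
position: [0.574, 0.2891, 0.2118]
tool_rot: [[-1.0, 0.0, 0.002], [0.0, 1.0, 0.0], [-0.002, 0.0, -1.0]]
ft_force: [-0.5, -1.5, -0.3]
grip_width: 0.0
gripper_force: 0.0
```

```bash
python3 - <<'E'
from m import *
todo([.603,.305,.075],Rtool(0))
c=cam("top"); D=np.load("top2.npy")
for n,p in(("peg0","s"),("peg2","g")):
  for a in(-.11,-.08,-.05,-.03):   # down from peg foot along slope
    X=PF[n]+RP@[a,.0,.01]; u,v=proj(c,[X])[0].round().astype(int)
    Q=bydepth(c,(u,v),np.median(D[v-1:v+2,u-1:u+2]))[0]; print(n,a,"height over face mm",((Q-PF[n])@RP[:,2]*1000).round(1))
E
```

```text
t 21.95 pos [0.574  0.2891 0.2118] w 0.0 f [-0.5 -1.5 -0.3] gf 0.0
turn units [ 0.002  0.022 -0.002]
shift in target axes, units [-0.58   0.319  2.735]
shift in present axes, units [-0.574  0.318  2.737]
peg0 -0.11 height over face mm 2.4
peg0 -0.08 height over face mm 10.9
peg0 -0.05 height over face mm 11.7
peg0 -0.03 height over face mm 9.5
peg2 -0.11 height over face mm 2.3
peg2 -0.08 height over face mm 11.6
peg2 -0.05 height over face mm 9.9
peg2 -0.03 height over face mm 11.0
```

arm_command(turn=[[0, 0, 0], [0, 0, 0], [0, 0, 0], [0, 0, 0], [0, 0, 0], [0, 0, 0]], xyz=[[-0.57, 0.32, 0.3], [0, 0, 0.8], [0, 0, 0.8], [0, 0, 0.6], [0, 0, 0.2], [0, 0, 0]], claw=[0, 0, 0, 0, 0, 0])

```text
time_s: 22.55
position: [0.6017, 0.3059, 0.0766]
tool_rot: [[-1.0, -0.001, -0.0], [-0.001, 1.0, -0.0], [0.0, -0.0, -1.0]]
ft_force: [-0.6, 0.0, 0.2]
grip_width: 0.0003
gripper_force: 0.0
```

arm_command(turn=[[0, 0, 0], [0, 0, 0], [0, 0, 0]], xyz=[[0, 0, 0.2], [0, 0, 0.1], [0, 0, 0]], claw=[0, 0, 0])

```text
time_s: 22.85
position: [0.6022, 0.3061, 0.0621]
tool_rot: [[-1.0, -0.001, 0.001], [-0.001, 1.0, 0.0], [-0.001, 0.0, -1.0]]
ft_force: [-0.2, -1.2, -0.3]
grip_width: -0.0001
gripper_force: 0.0
```

arm_command(turn=[[0, 0, 0], [0, 0, 0]], xyz=[[0, 0, 0.2], [0, 0, 0]], claw=[0, 0])

```text
time_s: 23.05
position: [0.6018, 0.306, 0.0509]
tool_rot: [[-1.0, -0.001, -0.001], [-0.001, 1.0, -0.0], [0.001, -0.0, -1.0]]
ft_force: [-0.8, 0.2, 0.4]
grip_width: -0.0001
gripper_force: 0.0
```

arm_command(turn=[[0, 0, 0], [0, 0, 0], [0, 0, 0]], xyz=[[0, 0, 0.06], [0, 0, 0], [0, 0, 0]], claw=[0, 0, 0])

```text
time_s: 23.35
position: [0.6023, 0.3062, 0.0494]
tool_rot: [[-1.0, -0.001, 0.001], [-0.001, 1.0, 0.0], [-0.001, 0.0, -1.0]]
ft_force: [-0.3, -0.8, 1.5]
grip_width: 0.0002
gripper_force: 0.8
```

arm_command(turn=[[0, 0, 0], [0, 0, 0], [0, 0, 0]], xyz=[[0, 0, 0.06], [0, 0, 0], [0, 0, 0]], claw=[0, 0, 0])

```text
time_s: 23.65
position: [0.6025, 0.3062, 0.0463]
tool_rot: [[-1.0, -0.001, 0.001], [-0.001, 1.0, 0.0], [-0.001, 0.0, -1.0]]
ft_force: [0.8, 0.8, 2.3]
grip_width: 0.0001
gripper_force: 1.3
```

arm_command(turn=[[0, 0, 0], [0, 0, 0], [0, 0, 0]], xyz=[[0, 0, 0.04], [0, 0, 0], [0, 0, 0]], claw=[0, 0, 0])

```text
time_s: 23.95
position: [0.6025, 0.3062, 0.0442]
tool_rot: [[-1.0, -0.001, 0.001], [-0.001, 1.0, 0.0], [-0.001, 0.0, -1.0]]
ft_force: [0.4, 1.1, 2.9]
grip_width: 0.0003
gripper_force: 1.6
```

arm_command(turn=[[0, 0, 0], [0, 0, 0], [0, 0, 0]], xyz=[[0, 0, 0.015], [0, 0, 0], [0, 0, 0]], claw=[0, 0, 0])

```text
time_s: 24.25
position: [0.6025, 0.3062, 0.0441]
tool_rot: [[-1.0, -0.001, 0.002], [-0.001, 1.0, 0.0], [-0.002, 0.0, -1.0]]
ft_force: [-1.0, -0.3, 7.5]
grip_width: -0.0
gripper_force: 3.6
```

At the click (7.5 N, stopped). Hold for a second, then press fully, then release.

arm_command(turn=[[0, 0, 0], [0, 0, 0], [0, 0, 0], [0, 0, 0], [0, 0, 0], [0, 0, 0], [0, 0, 0], [0, 0, 0], [0, 0, 0], [0, 0, 0]], xyz=[[0, 0, 0], [0, 0, 0], [0, 0, 0], [0, 0, 0], [0, 0, 0], [0, 0, 0], [0, 0, 0], [0, 0, 0], [0, 0, 0], [0, 0, 0]], claw=[0, 0, 0, 0, 0, 0, 0, 0, 0, 0])

```text
time_s: 25.25
position: [0.6025, 0.3062, 0.0441]
tool_rot: [[-1.0, -0.001, 0.002], [-0.001, 1.0, 0.0], [-0.002, 0.0, -1.0]]
ft_force: [-0.4, -0.6, 8.3]
grip_width: -0.0001
gripper_force: 3.6
```

arm_command(turn=[[0, 0, 0], [0, 0, 0], [0, 0, 0], [0, 0, 0], [0, 0, 0], [0, 0, 0]], xyz=[[0, 0, 0.06], [0, 0, 0.06], [0, 0, 0.01], [0, 0, 0], [0, 0, 0], [0, 0, 0]], claw=[0, 0, 0, 0, 0, 0])

```text
time_s: 25.85
position: [0.6025, 0.3063, 0.0385]
tool_rot: [[-1.0, -0.001, 0.002], [-0.001, 1.0, 0.001], [-0.002, 0.001, -1.0]]
ft_force: [-2.4, -1.1, 13.7]
grip_width: -0.0001
gripper_force: 6.5
```

arm_command(turn=[[0, 0, 0], [0, 0, 0], [0, 0, 0], [0, 0, 0]], xyz=[[0, 0, 0.02], [0, 0, 0], [0, 0, 0], [0, 0, 0]], claw=[0, 0, 0, 0])

```text
time_s: 26.25
position: [0.6026, 0.3063, 0.0379]
tool_rot: [[-1.0, -0.001, 0.002], [-0.001, 1.0, 0.001], [-0.002, 0.001, -1.0]]
ft_force: [-5.2, -1.8, 15.9]
grip_width: -0.0
gripper_force: 7.9
```

arm_command(turn=[[0, 0, 0], [0, 0, 0], [0, 0, 0], [0, 0, 0], [0, 0, 0], [0, 0, 0], [0, 0, 0]], xyz=[[0, 0, -0.3], [0, 0, -0.5], [0, 0, -0.8], [0, 0, -0.8], [0, 0, -0.8], [0, 0, 0], [0, 0, 0]], claw=[0, 0, 0, 0, 40, 70, 70])

```text
time_s: 26.95
position: [0.602, 0.3061, 0.1958]
tool_rot: [[-1.0, -0.001, 0.001], [-0.001, 1.0, 0.0], [-0.001, 0.0, -1.0]]
ft_force: [-0.0, -0.3, -0.5]
grip_width: 0.0437
gripper_force: 0.0
```

```bash
python3 two.py 3; python3 - <<'E'
from m import *
im=cv2.imread("pics/top3.png"); a=cv2.imread("pics/top2.png"); print(np.abs(im.astype(int)-a)[95:170,252:375].max(2).__gt__(40).sum(), "changed px on easel")
todo(hang("peg0",-.006,.09),Rtool(3.4,35))
E
```

```text
0 changed px on easel
t 27.05 pos [0.6015 0.3059 0.1939] w 58.4 f [ 0.7 -0.2 -0.4] gf 0.0
turn units [-0.213 -7.03  -0.644]
shift in target axes, units [ 0.36  -5.09   0.479]
shift in present axes, units [-0.278 -5.082  0.602]
```

View pics/c3.png

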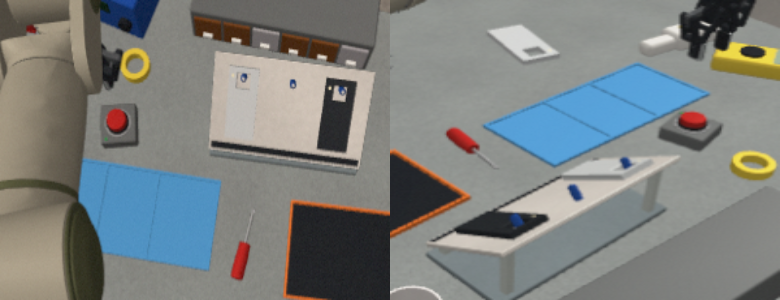

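Button up, both housings still on pegs 0 and 2, nothing else shifted. Now measure their hanging pose.

```bash
python3 - <<'E'
from m import *
c=cam("top"); im=cv2.imread("pics/top3.png"); D=np.load("top3.npy"); 
hsv=cv2.cvtColor(im,cv2.COLOR_BGR2HSV); H,S,V=[hsv[...,i].astype(int) for i in range(3)]
vv,uu=np.mgrid[:420,:560]; P=bydepth(c,np.c_[uu.ravel(),vv.ravel()],D.ravel()).reshape(420,560,3)
hgt=(P-PF["peg1"])@RP[:,2]
reg=np.zeros(H.shape,bool)
for n,lo,hi in(("peg0",258,292),("peg2",328,368)):
    reg[:]=0; reg[100:158,lo:hi]=1
    m=(V<75) if n=="peg2" else (S<22)&(V>120)
    m=cv2.morphologyEx((m&reg).astype(np.uint8),cv2.MORPH_OPEN,np.ones((3,3))); 
    for k in rectbox(m,300):
        Q=(onplane(c,k.reshape(-1,2),PF[n]+.01*RP[:,2],RP[:,2])-PF[n])@RP*1000
        print(n,cv2.boundingRect(k),"panel-frame x",Q[:,0].min().round(1),Q[:,0].max().round(1),"y",Q[:,1].min().round(1),Q[:,1].max().round(1),np.round(cv2.minAreaRect(Q[:,:2].astype(np.float32)),1) if 0 else cv2.minAreaRect(Q[:,:2].astype(np.float32)))
E
```

```text
peg0 (263, 104, 27, 50) panel-frame x -109.3 14.1 y -27.6 30.9 ((-47.60734176635742, 1.6974639892578125), (58.48040771484375, 123.37877655029297), 89.93035888671875)
peg2 (334, 112, 30, 46) panel-frame x -101.7 15.6 y -26.2 31.1 ((-42.994285583496094, 2.5761337280273438), (117.10635375976562, 57.25980758666992), 0.40701764822006226)
```

arm_command(turn=[[-0.027, -0.878, -0.081], [-0.027, -0.878, -0.081], [-0.027, -0.878, -0.081], [-0.027, -0.878, -0.081], [-0.027, -0.878, -0.081], [-0.027, -0.878, -0.081], [-0.027, -0.878, -0.081], [-0.027, -0.878, -0.081], [0, 0, 0]], xyz=[[0, 0, -0.3], [0, 0, 0], [0, 0, 0], [0, 0, 0], [0, 0, 0], [0, 0, 0], [0, 0, 0], [0, 0, 0], [0, 0, 0]], claw=[70, 70, 70, 70, 70, 70, 70, 70, 70])

```text
time_s: 27.95
position: [0.6001, 0.3059, 0.208]
tool_rot: [[-0.819, -0.061, 0.571], [-0.05, 0.998, 0.034], [-0.572, -0.001, -0.82]]
ft_force: [-0.5, 0.5, -0.6]
grip_width: 0.0698
gripper_force: 0.0
```

```bash
python3 - <<'E'
from m import *
todo(hang("peg0",-.006,.09),Rtool(3.4,35))
E
```

```text
t 27.95 pos [0.6001 0.3059 0.208 ] w 69.8 f [-0.5  0.5 -0.6] gf 0.0
turn units [ 0.002 -0.021  0.017]
shift in target axes, units [ 0.499 -5.092  0.725]
shift in present axes, units [ 0.505 -5.091  0.725]
```

arm_command(turn=[[0, 0, 0], [0, 0, 0], [0, 0, 0], [0, 0, 0], [0, 0, 0], [0, 0, 0], [0, 0, 0], [0, 0, 0], [0, 0, 0], [0, 0, 0]], xyz=[[0.08, -0.85, 0], [0.08, -0.85, 0], [0.08, -0.85, 0], [0.08, -0.85, 0], [0.08, -0.85, 0], [0.1, -0.84, 0], [0, 0, 0.72], [0, 0, 0.6], [0, 0, 0.4], [0, 0, 0]], claw=[70, 70, 70, 70, 70, 70, 70, 70, 70, 70])

```text
time_s: 28.95
position: [0.6466, 0.0537, 0.1227]
tool_rot: [[-0.819, -0.06, 0.57], [-0.047, 0.998, 0.037], [-0.571, 0.003, -0.821]]
ft_force: [0.0, -0.7, -0.8]
grip_width: 0.0696
gripper_force: 0.0
```

```bash
python3 - <<'E'
from m import *
todo(hang("peg0",-.007,.002),Rtool(3.4,35))
E
```

```text
t 28.95 pos [0.6466 0.0537 0.1227] w 69.6 f [ 0.  -0.7 -0.8] gf 0.0
turn units [ 0.033 -0.033 -0.015]
shift in target axes, units [ 0.055 -0.002  0.726]
shift in present axes, units [ 0.053 -0.004  0.727]
```

arm_command(turn=[[0.03, -0.03, 0], [0, 0, 0], [0, 0, 0], [0, 0, 0], [0, 0, 0]], xyz=[[0.05, 0.01, 0], [0, 0, 0.3], [0, 0, 0.2], [0, 0, 0.16], [0, 0, 0]], claw=[70, 70, 70, 70, 70])

```text
time_s: 29.45
position: [0.6634, 0.0555, 0.097]
tool_rot: [[-0.815, -0.058, 0.577], [-0.048, 0.998, 0.033], [-0.577, -0.001, -0.816]]
ft_force: [-0.8, 0.2, 0.1]
grip_width: 0.0698
gripper_force: 0.0
```

```bash
python3 - <<'E'
from m import *
todo(hang("peg0",-.007,.002),Rtool(3.4,35))
E
```

```text
t 29.45 pos [0.6634 0.0555 0.097 ] w 69.8 f [-0.8  0.2  0.1] gf 0.0
turn units [-0.014  0.054 -0.002]
shift in target axes, units [ 0.037 -0.017  0.113]
shift in present axes, units [ 0.037 -0.016  0.113]
```

arm_command(turn=[[0, 0.04, 0], [0, 0, 0], [0, 0, 0], [0, 0, 0], [0, 0, 0], [0, 0, 0], [0, 0, 0], [0, 0, 0]], xyz=[[0.03, -0.01, 0.06], [0, 0, 0.03], [0, 0, 0], [0, 0, 0], [0, 0, 0], [0, 0, 0], [0, 0, 0], [0, 0, 0]], claw=[68, 68, 65, 61, 57, 54, 54, 54], squeeze=40)

```text
time_s: 30.25
position: [0.6645, 0.0549, 0.0936]
tool_rot: [[-0.816, -0.058, 0.575], [-0.048, 0.998, 0.033], [-0.576, -0.001, -0.818]]
ft_force: [-6.4, -0.9, 6.4]
grip_width: 0.0558
gripper_force: 40.4
```

arm_command(turn=[[0, 0, 0], [0, 0, 0], [0, 0, 0], [0, 0, 0]], xyz=[[-0.04, 0, -0.1], [-0.04, 0, -0.3], [0, 0, -0.6], [0, 0, 0]], claw=[54, 54, 54, 54])

```text
time_s: 30.65
position: [0.6389, 0.0535, 0.1398]
tool_rot: [[-0.814, -0.058, 0.578], [-0.049, 0.998, 0.032], [-0.579, -0.002, -0.815]]
ft_force: [0.0, 0.0, -0.3]
grip_width: 0.0555
gripper_force: 42.7
```

arm_command(turn=[[0, 0, 0], [0, 0, 0], [0, 0, 0], [0, 0, 0], [0, 0, 0]], xyz=[[0, 0, -0.6], [0, 0, -0.7], [0, 0, -0.7], [0, 0, -0.4], [0, 0, 0]], claw=[54, 54, 54, 54, 54])

```text
time_s: 31.15
position: [0.5702, 0.0496, 0.2369]
tool_rot: [[-0.814, -0.058, 0.578], [-0.049, 0.998, 0.032], [-0.579, -0.002, -0.815]]
ft_force: [-0.4, 0.0, -0.2]
grip_width: 0.0553
gripper_force: 43.0
```

```bash
cat >> h.py <<'E'
TR=np.array([.459,-.2618,0]); TY=4.1
def tray(y,z): return TR+Ro.from_euler("z",TY,degrees=True).as_matrix()@[0,y,z]
E
python3 - <<'E'
from m import *
todo(tray(.085,.2),Rtool(TY)); todo(tray(-.085,.2),Rtool(TY))
w=cam("wrist"); im,d=imaging.get_image("wrist"); cv2.imwrite("pics/w6.png",im)
E
```

```text
t 31.15 pos [0.5702 0.0496 0.2369] w 55.3 f [-0.4  0.  -0.2] gf 43.0
turn units [-0.072  7.075 -0.142]
shift in target axes, units [ 2.664 -4.352  0.738]
shift in present axes, units [ 2.557 -4.386 -0.898]
t 31.15 pos [0.5702 0.0496 0.2369] w 55.3 f [-0.4  0.  -0.2] gf 43.0
turn units [-0.072  7.075 -0.142]
shift in target axes, units [ 2.664 -7.752  0.738]
shift in present axes, units [ 2.524 -7.786 -0.866]
```

View pics/w6.png

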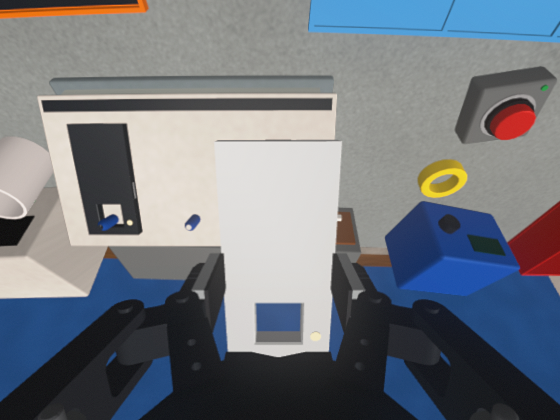

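Silver is lifted off, window at (278,322); graphite still hangs at (105,180). On to the tray.

arm_command(turn=[[-0.009, 0.884, -0.018], [-0.009, 0.884, -0.018], [-0.009, 0.884, -0.018], [-0.009, 0.884, -0.018], [-0.009, 0.884, -0.018], [-0.009, 0.884, -0.018], [-0.009, 0.884, -0.018], [-0.009, 0.884, -0.018], [0, 0, 0]], xyz=[[0, 0, 0], [0, 0, 0], [0, 0, 0], [0, 0, 0], [0, 0, 0], [0, 0, 0], [0, 0, 0], [0, 0, 0], [0, 0, 0]], claw=[54, 54, 54, 54, 54, 54, 54, 54, 54])

```text
time_s: 32.1
position: [0.5718, 0.0496, 0.2318]
tool_rot: [[-0.997, -0.072, -0.008], [-0.072, 0.997, 0.001], [0.007, 0.002, -1.0]]
ft_force: [-0.0, -0.1, -1.8]
grip_width: 0.0554
gripper_force: 43.0
```

arm_command(turn=[[0, 0, 0], [0, 0, 0], [0, 0, 0], [0, 0, 0], [0, 0, 0], [0, 0, 0], [0, 0, 0], [0, 0, 0], [0, 0, 0], [0, 0, 0], [0, 0, 0]], xyz=[[0.44, -0.73, 0], [0.44, -0.73, 0], [0.44, -0.73, 0], [0.44, -0.73, 0], [0.44, -0.73, 0], [0.46, -0.7, 0], [0, 0, 0.9], [0, 0, 0.9], [0, 0, 0.9], [0, 0, 0.7], [0, 0, 0]], claw=[54, 54, 54, 54, 54, 54, 54, 54, 54, 54, 54])

```text
time_s: 33.2
position: [0.4504, -0.1753, 0.0607]
tool_rot: [[-0.997, -0.071, -0.01], [-0.071, 0.997, 0.006], [0.01, 0.006, -1.0]]
ft_force: [0.1, 0.1, -0.4]
grip_width: 0.0554
gripper_force: 43.2
```

```bash
python3 - <<'E'
from m import *
todo(tray(.085,.006),Rtool(TY))
E
```

```text
t 33.2 pos [ 0.4504 -0.1753  0.0607] w 55.4 f [ 0.1  0.1 -0.4] gf 43.2
turn units [ 0.072 -0.115 -0.   ]
shift in target axes, units [-0.047 -0.038  1.093]
shift in present axes, units [-0.058 -0.045  1.093]
```

arm_command(turn=[[0.05, -0.1, 0], [0, 0, 0], [0, 0, 0], [0, 0, 0]], xyz=[[-0.04, -0.04, 0], [0, 0, 0.5], [0, 0, 0.4], [0, 0, 0]], claw=[54, 54, 54, 54])

```text
time_s: 33.6
position: [0.4552, -0.1789, 0.0198]
tool_rot: [[-0.997, -0.072, 0.005], [-0.072, 0.997, -0.003], [-0.005, -0.004, -1.0]]
ft_force: [-0.1, 0.9, -0.5]
grip_width: 0.0552
gripper_force: 43.2
```

arm_command(turn=[[0, 0, 0], [0, 0, 0], [0, 0, 0]], xyz=[[0, 0, 0.12], [0, 0, 0.07], [0, 0, 0]], claw=[54, 54, 54])

```text
time_s: 33.9
position: [0.4554, -0.179, 0.0107]
tool_rot: [[-0.997, -0.072, 0.006], [-0.072, 0.997, -0.004], [-0.006, -0.004, -1.0]]
ft_force: [-0.3, -0.8, -1.0]
grip_width: 0.0554
gripper_force: 43.2
```

arm_command(turn=[[0, 0.05, 0], [0, 0, 0], [0, 0, 0]], xyz=[[0, 0, 0.07], [0, 0, 0], [0, 0, 0]], claw=[54, 54, 54])

```text
time_s: 34.2
position: [0.4555, -0.1791, 0.0077]
tool_rot: [[-0.997, -0.072, 0.002], [-0.072, 0.997, -0.004], [-0.001, -0.005, -1.0]]
ft_force: [-1.4, 0.4, 10.5]
grip_width: 0.0552
gripper_force: 45.1
```

arm_command(turn=[[0, 0, 0], [0, 0, 0], [0, 0, 0]], xyz=[[0, 0, 0.03], [0, 0, 0], [0, 0, 0]], claw=[54, 54, 54])

```text
time_s: 34.5
position: [0.4556, -0.1791, 0.0075]
tool_rot: [[-0.997, -0.072, 0.002], [-0.072, 0.997, -0.005], [-0.002, -0.005, -1.0]]
ft_force: [-5.6, 2.9, 27.8]
grip_width: 0.0556
gripper_force: 48.0
```

arm_command(turn=[[0, 0, 0], [0, 0, 0], [0, 0, 0], [0, 0, 0], [0, 0, 0], [0, 0, 0], [0, 0, 0], [0, 0, 0], [0, 0, 0], [0, 0, 0], [0, 0, 0], [0, 0, 0]], xyz=[[0, 0, -0.04], [0, 0, 0], [0, 0, 0], [0, 0, 0], [0, 0, -0.2], [0, 0, -0.6], [0, 0, -0.8], [0, 0, -0.8], [0, 0, -0.8], [0, 0, -0.8], [0, 0, -0.6], [0, 0, 0]], claw=[56, 60, 66, 68, 68, 68, 68, 68, 68, 68, 68, 68])

```text
time_s: 35.7
position: [0.456, -0.1787, 0.2416]
tool_rot: [[-0.997, -0.072, 0.007], [-0.072, 0.997, -0.008], [-0.007, -0.009, -1.0]]
ft_force: [0.4, -0.1, -0.4]
grip_width: 0.0682
gripper_force: 0.0
```

```bash
python3 - <<'E'
from m import *
im,d=imaging.get_image("top"); cv2.imwrite("pics/top4.png",im)
w,_=imaging.get_image("wrist"); 
cv2.imwrite("pics/c4.png",np.hstack([cv2.resize(im[80:290,230:470],None,fx=1.6,fy=1.6),cv2.resize(w,None,fx=.7,fy=.8)[:336]]))
todo(hang("peg2",-.006,.09),Rtool(3.4,35))
E
```

```text
t 35.8 pos [ 0.4547 -0.1778  0.2375] w 68.0 f [ 0.8 -0.3 -0.8] gf 0.0
turn units [ 2.000e-03 -6.991e+00  1.530e-01]
shift in target axes, units [-1.983  0.645  3.21 ]
shift in present axes, units [-3.472  0.607  1.492]
```

View pics/c4.png

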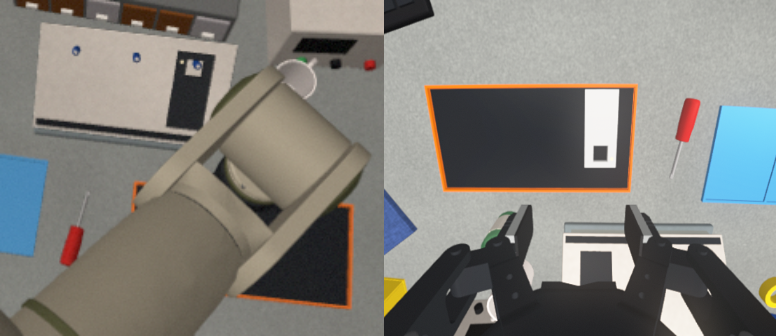

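Silver lies flat in the tray (wrist half, (600,128)), a bit towards the near wall; graphite still hangs on peg 2.

arm_command(turn=[[0, -0.874, 0.019], [0, -0.874, 0.019], [0, -0.874, 0.019], [0, -0.874, 0.019], [0, -0.874, 0.019], [0, -0.874, 0.019], [0, -0.874, 0.019], [0, -0.874, 0.019], [0, 0, 0]], xyz=[[0, 0, 0], [0, 0, 0], [0, 0, 0], [0, 0, 0], [0, 0, 0], [0, 0, 0], [0, 0, 0], [0, 0, 0], [0, 0, 0]], claw=[70, 70, 70, 70, 70, 70, 70, 70, 70])

```text
time_s: 36.7
position: [0.4535, -0.1774, 0.2352]
tool_rot: [[-0.82, -0.058, 0.57], [-0.045, 0.998, 0.037], [-0.571, 0.004, -0.821]]
ft_force: [-0.4, 0.5, 0.1]
grip_width: 0.0699
gripper_force: 0.0
```

arm_command(turn=[[0, 0, 0], [0, 0, 0], [0, 0, 0], [0, 0, 0], [0, 0, 0], [0, 0, 0], [0, 0, 0], [0, 0, 0]], xyz=[[-0.5, 0.16, 0.7], [-0.5, 0.16, 0.7], [-0.5, 0.16, 0.7], [-0.48, 0.16, 0.7], [0, 0, 0.7], [0, 0, 0.4], [0, 0, 0], [0, 0, 0]], claw=[70, 70, 70, 70, 70, 70, 70, 70])

```text
time_s: 37.5
position: [0.6455, -0.1342, 0.1339]
tool_rot: [[-0.819, -0.06, 0.571], [-0.049, 0.998, 0.035], [-0.572, 0.001, -0.82]]
ft_force: [-0.2, 0.1, 1.2]
grip_width: 0.07
gripper_force: 0.0
```

```bash
python3 - <<'E'
from m import *
todo(hang("peg2",-.007,.0),Rtool(3.4,35))
E
```

```text
t 37.5 pos [ 0.6455 -0.1342  0.1339] w 70.0 f [-0.2  0.1  1.2] gf 0.0
turn units [ 0.015 -0.023 -0.   ]
shift in target axes, units [0.011 0.    1.098]
shift in present axes, units [ 9.000e-03 -1.000e-03  1.098e+00]
```

arm_command(turn=[[0, -0.02, 0], [0, 0, 0], [0, 0, 0], [0, 0, 0], [0, 0, 0], [0, 0, 0]], xyz=[[0.03, 0.02, 0.3], [0, 0, 0.3], [0, 0, 0.2], [0, 0, 0.12], [0, 0, 0], [0, 0, 0]], claw=[70, 70, 70, 70, 70, 70])

```text
time_s: 38.1
position: [0.6707, -0.1321, 0.0957]
tool_rot: [[-0.817, -0.059, 0.574], [-0.048, 0.998, 0.035], [-0.575, 0.001, -0.818]]
ft_force: [0.5, -0.4, 0.1]
grip_width: 0.0702
gripper_force: 0.0
```

```bash
python3 - <<'E'
from m import *
todo(hang("peg2",-.008,.001),Rtool(3.4,35))
E
```

```text
t 38.1 pos [ 0.6707 -0.1321  0.0957] w 70.2 f [ 0.5 -0.4  0.1] gf 0.0
turn units [ 0.006  0.015 -0.003]
shift in target axes, units [ 0.007 -0.013  0.162]
shift in present axes, units [ 0.007 -0.013  0.162]
```

arm_command(turn=[[0, 0, 0], [0, 0, 0], [0, 0, 0], [0, 0, 0], [0, 0, 0], [0, 0, 0], [0, 0, 0], [0, 0, 0]], xyz=[[0, 0, 0.1], [0, 0, 0.04], [0, 0, 0], [0, 0, 0], [0, 0, 0], [0, 0, 0], [0, 0, 0], [0, 0, 0]], claw=[68, 68, 65, 61, 57, 54, 54, 54])

```text
time_s: 38.9
position: [0.6745, -0.1318, 0.0903]
tool_rot: [[-0.817, -0.059, 0.574], [-0.048, 0.998, 0.035], [-0.575, 0.0, -0.818]]
ft_force: [-5.0, -0.3, 4.9]
grip_width: 0.0564
gripper_force: 41.1
```

arm_command(turn=[[0, 0, 0], [0, 0, 0], [0, 0, 0], [0, 0, 0], [0, 0, 0], [0, 0, 0], [0, 0, 0], [0, 0, 0]], xyz=[[-0.04, 0, -0.1], [-0.04, 0, -0.3], [0, 0, -0.6], [0, 0, -0.7], [0, 0, -0.7], [0, 0, -0.7], [0, 0, -0.4], [0, 0, 0]], claw=[54, 54, 54, 54, 54, 54, 54, 54])

```text
time_s: 39.7
position: [0.577, -0.1381, 0.2388]
tool_rot: [[-0.815, -0.058, 0.577], [-0.049, 0.998, 0.031], [-0.578, -0.003, -0.816]]
ft_force: [0.9, -0.4, -0.5]
grip_width: 0.0562
gripper_force: 42.9
```

```bash
python3 - <<'E'
from m import *
todo(tray(-.085,.15)+[.006,0,0],Rtool(TY))
w,_=imaging.get_image("wrist"); cv2.imwrite("pics/w7.png",w)
E
```

```text
t 39.7 pos [ 0.577  -0.1381  0.2388] w 56.2 f [ 0.9 -0.4 -0.5] gf 42.9
turn units [-0.078  7.062 -0.135]
shift in target axes, units [ 2.41  -4.008  1.776]
shift in present axes, units [ 2.957 -4.034  0.096]
```

View pics/w7.png

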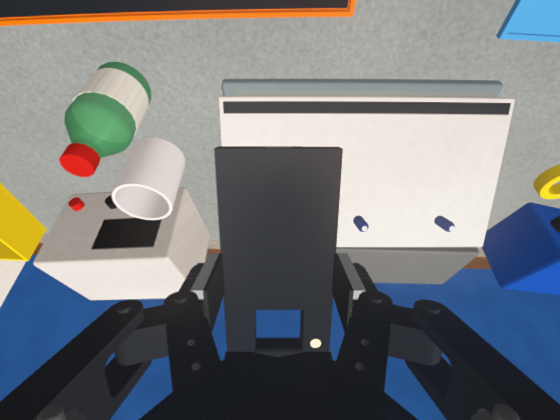

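Graphite held, window at (278,327); bottle (110,110) and mug (150,180) unmoved.

arm_command(turn=[[-0.01, 0.882, -0.017], [-0.01, 0.882, -0.017], [-0.01, 0.882, -0.017], [-0.01, 0.882, -0.017], [-0.01, 0.882, -0.017], [-0.01, 0.882, -0.017], [-0.01, 0.882, -0.017], [-0.01, 0.882, -0.017], [0, 0, 0]], xyz=[[0, 0, 0], [0, 0, 0], [0, 0, 0], [0, 0, 0], [0, 0, 0], [0, 0, 0], [0, 0, 0], [0, 0, 0], [0, 0, 0]], claw=[54, 54, 54, 54, 54, 54, 54, 54, 54])

```text
time_s: 40.65
position: [0.5788, -0.1373, 0.2333]
tool_rot: [[-0.997, -0.074, -0.007], [-0.074, 0.997, 0.004], [0.006, 0.005, -1.0]]
ft_force: [0.1, -0.3, -1.0]
grip_width: 0.0563
gripper_force: 42.9
```

arm_command(turn=[[0, 0, 0], [0, 0, 0], [0, 0, 0], [0, 0, 0], [0, 0, 0], [0, 0, 0], [0, 0, 0], [0, 0, 0], [0, 0, 0], [0, 0, 0], [0, 0, 0]], xyz=[[0.8, 0, 0], [0.8, 0, 0], [0.8, 0, 0], [0, -0.8, 0], [0, -0.8, 0], [0, -0.8, 0], [0, -0.8, 0], [0, -0.8, 0.5], [0, 0, 0.8], [0, 0, 0.5], [0, 0, 0]], claw=[54, 54, 54, 54, 54, 54, 54, 54, 54, 54, 54])

```text
time_s: 41.75
position: [0.4706, -0.3443, 0.141]
tool_rot: [[-0.997, -0.072, -0.008], [-0.072, 0.997, 0.009], [0.007, 0.01, -1.0]]
ft_force: [-0.8, -0.0, 0.1]
grip_width: 0.056
gripper_force: 43.1
```

```bash
python3 - <<'E'
from m import *
todo(tray(-.085,.007)+[.006,0,0],Rtool(TY))
E
```

```text
t 41.75 pos [ 0.4706 -0.3443  0.141 ] w 56.0 f [-0.8 -0.   0.1] gf 43.1
turn units [ 0.112 -0.084  0.005]
shift in target axes, units [-0.006 -0.047  2.679]
shift in present axes, units [-0.025 -0.073  2.679]
```

arm_command(turn=[[0.1, -0.07, 0], [0, 0, 0], [0, 0, 0], [0, 0, 0], [0, 0, 0], [0, 0, 0]], xyz=[[0, -0.04, 0], [0, 0, 0.8], [0, 0, 0.8], [0, 0, 0.6], [0, 0, 0.28], [0, 0, 0]], claw=[54, 54, 54, 54, 54, 54])

```text
time_s: 42.35
position: [0.4728, -0.3481, 0.021]
tool_rot: [[-0.997, -0.073, 0.003], [-0.073, 0.997, -0.005], [-0.003, -0.005, -1.0]]
ft_force: [-0.2, 0.0, -1.3]
grip_width: 0.0562
gripper_force: 43.1
```

arm_command(turn=[[0, 0, 0], [0, 0, 0], [0, 0, 0]], xyz=[[0, 0, 0.06], [0, 0, 0], [0, 0, 0]], claw=[54, 54, 54])

```text
time_s: 42.65
position: [0.4731, -0.3486, 0.0194]
tool_rot: [[-0.997, -0.073, 0.005], [-0.073, 0.997, -0.007], [-0.004, -0.007, -1.0]]
ft_force: [-0.4, 1.1, -0.1]
grip_width: 0.0563
gripper_force: 43.1
```

arm_command(turn=[[0, 0, 0], [0, 0, 0], [0, 0, 0]], xyz=[[0, 0, 0.04], [0, 0, 0], [0, 0, 0]], claw=[54, 54, 54])

```text
time_s: 42.95
position: [0.4726, -0.3482, 0.0162]
tool_rot: [[-0.997, -0.073, 0.003], [-0.073, 0.997, -0.005], [-0.003, -0.005, -1.0]]
ft_force: [0.2, -0.1, -0.9]
grip_width: 0.0563
gripper_force: 43.1
```

arm_command(turn=[[0, 0, 0], [0, 0, 0], [0, 0, 0]], xyz=[[0, 0, 0.1], [0, 0, 0], [0, 0, 0]], claw=[54, 54, 54])

```text
time_s: 43.25
position: [0.4725, -0.3481, 0.0108]
tool_rot: [[-0.997, -0.073, 0.002], [-0.073, 0.997, -0.004], [-0.002, -0.005, -1.0]]
ft_force: [0.4, 0.5, -1.2]
grip_width: 0.0564
gripper_force: 43.1
```

arm_command(turn=[[0, 0, 0], [0, 0, 0], [0, 0, 0]], xyz=[[0, 0, 0.05], [0, 0, 0], [0, 0, 0]], claw=[54, 54, 54])

```text
time_s: 43.55
position: [0.4726, -0.3482, 0.0085]
tool_rot: [[-0.997, -0.073, 0.003], [-0.073, 0.997, -0.005], [-0.002, -0.005, -1.0]]
ft_force: [0.0, -0.4, -0.9]
grip_width: 0.0558
gripper_force: 43.1
```

arm_command(turn=[[0, 0, 0], [0, 0, 0], [0, 0, 0]], xyz=[[0, 0, 0.03], [0, 0, 0], [0, 0, 0]], claw=[54, 54, 54])

```text
time_s: 43.85
position: [0.4726, -0.3482, 0.007]
tool_rot: [[-0.997, -0.073, 0.003], [-0.073, 0.997, -0.005], [-0.002, -0.005, -1.0]]
ft_force: [0.0, 0.1, -0.0]
grip_width: 0.0563
gripper_force: 43.1
```

arm_command(turn=[[0, 0, 0], [0, 0, 0], [0, 0, 0]], xyz=[[0, 0, 0.03], [0, 0, 0], [0, 0, 0]], claw=[54, 54, 54])

```text
time_s: 44.15
position: [0.4727, -0.3484, 0.006]
tool_rot: [[-0.997, -0.073, 0.003], [-0.073, 0.997, -0.005], [-0.003, -0.006, -1.0]]
ft_force: [-0.3, 0.5, 5.0]
grip_width: 0.0561
gripper_force: 43.7
```

arm_command(turn=[[0, 0, 0], [0, 0, 0], [0, 0, 0], [0, 0, 0], [0, 0, 0], [0, 0, 0], [0, 0, 0], [0, 0, 0], [0, 0, 0], [0, 0, 0], [0, 0, 0]], xyz=[[0, 0, 0], [0, 0, 0], [0, 0, 0], [0, 0, 0], [0, 0, -0.2], [0, 0, -0.6], [0, 0, -0.8], [0, 0, -0.8], [0, 0, -0.8], [0, 0, -0.8], [0, 0, -0.6]], claw=[56, 60, 66, 68, 68, 68, 68, 68, 68, 68, 68])

```text
time_s: 45.25
position: [0.472, -0.3471, 0.2392]
tool_rot: [[-0.997, -0.073, 0.005], [-0.073, 0.997, -0.007], [-0.005, -0.008, -1.0]]
ft_force: [-0.0, 0.2, 0.2]
grip_width: 0.068
gripper_force: 0.0
```

arm_command(turn=[[0, 0, 0], [0, 0, 0], [0, 0, 0], [0, 0, 0], [0, 0, 0], [0, 0, 0], [0, 0, 0], [0, 0, 0], [0, 0, 0], [0, 0, 0]], xyz=[[0, 0.9, 0], [0, 0.9, 0], [0, 0.9, 0], [0, 0.9, 0], [0, 0.9, 0], [0, 0.9, 0], [0, 0.9, 0], [0, 0.9, 0], [0, 0.9, 0], [0, 0, 0]], claw=[68, 68, 68, 68, 68, 68, 68, 68, 68, 68])

```text
time_s: 46.25
position: [0.4414, 0.061, 0.2343]
tool_rot: [[-0.997, -0.078, 0.004], [-0.078, 0.997, -0.004], [-0.003, -0.004, -1.0]]
ft_force: [0.0, -0.3, -0.5]
grip_width: 0.0676
gripper_force: 0.0
```

```bash
python3 - <<'E'
from m import *
im,D=imaging.get_image("top"); cv2.imwrite("pics/top5.png",im); cv2.imwrite("pics/c5.png",cv2.resize(im[60:300,190:470],None,fx=2,fy=2))
c=cam("top"); hsv=cv2.cvtColor(im,cv2.COLOR_BGR2HSV); H,S,V=[hsv[...,i].astype(int) for i in range(3)]
Rz=Ro.from_euler("z",TY,degrees=True).as_matrix()
vv,uu=np.mgrid[185:280,300:460]; P=bydepth(c,np.c_[uu.ravel(),vv.ravel()],D[185:280,300:460].ravel()); L=((P-TR)@Rz)*1000
# raised plates inside the tray, by depth
raised=(L[:,2]>9)&(abs(L[:,0])<82)&(abs(L[:,1])<180)
m=np.zeros((95,160),np.uint8); m.ravel()[raised]=1; m=cv2.morphologyEx(m,cv2.MORPH_OPEN,np.ones((3,3)))
full=np.zeros(H.shape,np.uint8); full[185:280,300:460]=m
for k in rectbox(full,300):
    Q=((onz(c,k.reshape(-1,2),.014)-TR)@Rz)*1000; s=np.zeros(H.shape,np.uint8); cv2.drawContours(s,[k],-1,1,-1); s=cv2.erode(s,np.ones((5,5)))
    Z=L[s[185:280,300:460].ravel()>0]; A=np.c_[Z[:,:2],np.ones(len(Z))]; Z=Z[abs(Z[:,2]-np.median(Z[:,2]))<4]; A=np.c_[Z[:,:2],np.ones(len(Z))]; f=np.linalg.lstsq(A,Z[:,2],rcond=None)[0]
    print("tray frame", cv2.minAreaRect(Q[:,:2].astype(np.float32)),"top z",np.median(Z[:,2]).round(1),"slopes",f[:2].round(3))
E
```

```text
tray frame ((-20.02032470703125, 123.72027587890625), (122.85420227050781, 58.67219924926758), 0.13499431312084198) top z 13.8 slopes [-0.004  0.   ]
tray frame ((6.897586822509766, -84.95562744140625), (120.29422760009766, 58.134037017822266), 0.020307911559939384) top z 14.1 slopes [-0.003  0.003]
```

View pics/c5.png

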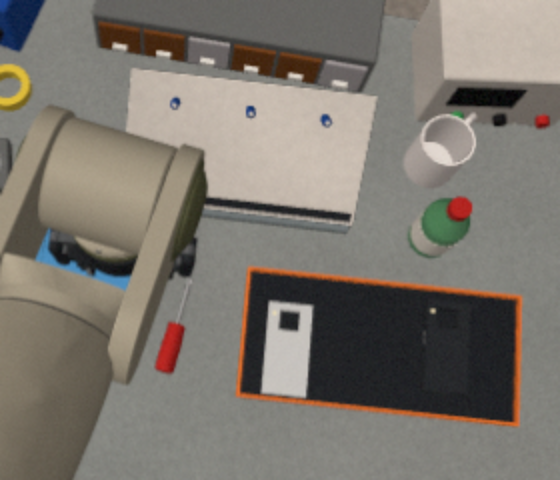

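Both housings are flat on the tray floor: tops at 14 mm, slopes under 0.005, tray-frame (-20, 124) and (7, -85). Silver was evidently nudged about 4 cm but is still well inside the limits. Bystanders are in place and the robot is clear, so I hand in.

```bash
python3 -c "
from rig import env
print(env.close_job())"
```

```text
the job is handed in; nothing more can be done
None
```

The job is handed in: both housings present (silver and graphite) hung on pegs 0 and 2, the picture was taken with a focus hold, and both now lie flat in the orange tray; the hand-in returned no verdict.

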